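Refit the burner heads and control knobs of a gas hob

TASK

The hob's parts have been washed: put the two burner heads back on their own cups, flat down over the pegs with the lug beside the white igniter pin, and push every loose knob onto a bare spindle, turning it by feel until its hidden keyway drops over the key and it is fully home. Leave every fitted knob turned to off, its pointer at the black mark, and do not disturb the ramekin, the jam jar or the salt pot.

Things in the scene. Friction and masses are not known exactly. Their poses are not given: they have to be found in the camera images.
- hob: fixed gas hob panel on the worktop, 510 (x) by 580 (y) by 8 thick, brushed metal; origin: centre of its underside; x points to its back, y to its left. All four of its controls are bare spindles; on its left half are two complete burners with pan supports and a saucepan up to 130 high
- seat1 (a point): seat of a bare spindle, in the column of controls on the hob's right (-y): centre of the top of the 2 high bezel (44 across), where a home knob's underside rests; axes those of the hob, not the spindle's. Steel spindle 10 across ends 14 above; a key 5 wide on its side reaches 13 from the axis, its top 8 above: a knob off the key stops 8 high, on it drops home
- seat2 (a point): seat of another spindle, as seat1. For all four: the key's angle is not reported; it starts 0.35 to 1.15 rad anticlockwise (from above) of off, off being the hob's +x, where the panel has a black mark. The spindle stays where left and has stops at off and at 1.5 rad
- seat3 (a point): seat of another spindle, as seat1 and seat2. Turning any spindle takes about 0.05 N m, far more than a knob rubbing on top of the key gives, so it stays still while a knob is turned on it, and turns with a knob that is home
- seat4 (a point): seat of another spindle, as seat1 to seat3 in all respects
- knob1: loose black knob, 50 g (None if absent; all alike, any fits any bare spindle). Origin: centre of underside, z up. Skirt 40 across, 19 high; on it a grip bar 33 long (x), 11 wide (y), 19 to 37 above the underside, its sides free for fingertips above 20. Pointer: beak on the skirt at +x, 25.5 from the axis, and white line on that half of the bar. Starts upright on the worktop
- knob2: loose knob like knob1. Underneath all knobs: a 12.4 square bore, 16 deep, for the spindle, and from it a 7.2 wide keyway running towards the pointer (+x), full depth. A fitted knob has about 0.1 rad of play on the key
- knob3: loose knob like knob1 and knob2 (same size, bore and keyway), or None if absent
- knob4: loose knob like knob1 and knob2 (same size, bore and keyway), or None if absent
- head_small: loose small burner head, aluminium with a dark cap, 48 across, 100 g, 23 high; sides upright and free to grip from 9 to 20 above the underside. Origin: centre of the underside, z up. A lug 12 wide on the rim of the cap at +x reaches 32 from the axis. Two hidden 8 mm square sockets, 9 deep, in the underside at y = +11 and y = -11 take the pegs of the small burner cup. Starts upright on worktop
- head_large: loose large burner head, aluminium with a dark cap, 60 across, 150 g, 23 high; sides upright and free to grip from 9 to 20 above the underside. Origin: centre of the underside, z up. A lug 12 wide on the rim of the cap at +x reaches 38 from the axis. Two hidden 9 mm square sockets, 9 deep, in the underside at y = +14.5 and y = -14.5 take the pegs of the large burner cup. Starts upright on worktop
- cup_small (a point): small burner cup on the hob, a disc 48 across: centre of its flat top, where the home burner head's underside rests; 14 above the worktop; axes those of the hob. Two upright pegs 5 across, 8 high, chamfered, at y = +11 and y = -11. The white igniter pin stands beside it towards +x
- cup_large (a point): large burner cup on the hob, a disc 60 across: centre of its flat top, where the home burner head's underside rests; 14 above the worktop; axes those of the hob. Two upright pegs 6 across, 8 high, chamfered, at y = +14.5 and y = -14.5. The white igniter pin stands beside it towards +x
- igniter_small (a point): upper end of the white igniter pin beside the small cup, 7 across, ending 6 above the cup's top face, 33 from the cup's centre towards the hob's +x
- igniter_large (a point): upper end of the white igniter pin beside the large cup, 7 across, ending 6 above the cup's top face, 39 from the cup's centre towards the hob's +x
- lug_small (a point): the lug on the small burner head, 28 from its axis, 19 above its underside
- lug_large (a point): the lug on the large burner head, 34 from its axis, 19 above its underside
- ramekin: white ramekin, 80 across, 45 high, bystander; origin: centre of the underside
- jar: small jam jar, 62 across, 65 high, bystander; origin: centre of the underside
- salt: wooden salt pot, 54 across, 62 high, bystander; origin: centre of the underside

How it is judged:
At the end, for the whole second after the job is handed in: Every present knob is on a bare spindle (4 mm sideways, under 3 mm above its seat), upright, pointing to off within 0.2 rad; each burner head is on its own cup (5 mm sideways, under 3 mm above its seat, level), its lug within 14 mm sideways of the igniter pin; all at rest (((horizontal distance between knob1 and seat1 below 0.004 m and z of knob1 in the frame of seat1 below 0.003 m) or (horizontal distance between knob1 and seat2 below 0.004 m and z of knob1 in the frame of seat2 below 0.003 m) or (horizontal distance between knob1 and seat3 below 0.004 m and z of knob1 in the frame of seat3 below 0.003 m) or (horizontal distance between knob1 and seat4 below 0.004 m and z of knob1 in the frame of seat4 below 0.003 m)) and angle between the x axis of each of knob1, knob2, knob3, knob4 and the x axis of hob, either way round below 0.2 rad and angle between each of knob1, knob2, knob3, knob4's own z axis and vertical below 0.12 rad and linear speed of each of knob1, knob2, knob3, knob4, head_small, head_large below 0.02 m/s and ((horizontal distance between knob2 and seat1 below 0.004 m and z of knob2 in the frame of seat1 below 0.003 m) or (horizontal distance between knob2 and seat2 below 0.004 m and z of knob2 in the frame of seat2 below 0.003 m) or (horizontal distance between knob2 and seat3 below 0.004 m and z of knob2 in the frame of seat3 below 0.003 m) or (horizontal distance between knob2 and seat4 below 0.004 m and z of knob2 in the frame of seat4 below 0.003 m)) and ((horizontal distance between knob3 and seat1 below 0.004 m and z of knob3 in the frame of seat1 below 0.003 m) or (horizontal distance between knob3 and seat2 below 0.004 m and z of knob3 in the frame of seat2 below 0.003 m) or (horizontal distance between knob3 and seat3 below 0.004 m and z of knob3 in the frame of seat3 below 0.003 m) or (horizontal distance between knob3 and seat4 below 0.004 m and z of knob3 in the frame of seat4 below 0.003 m)) and ((horizontal distance between knob4 and seat1 below 0.004 m and z of knob4 in the frame of seat1 below 0.003 m) or (horizontal distance between knob4 and seat2 below 0.004 m and z of knob4 in the frame of seat2 below 0.003 m) or (horizontal distance between knob4 and seat3 below 0.004 m and z of knob4 in the frame of seat3 below 0.003 m) or (horizontal distance between knob4 and seat4 below 0.004 m and z of knob4 in the frame of seat4 below 0.003 m)) and horizontal distance between head_small and cup_small below 0.005 m and z of head_small in the frame of cup_small below 0.003 m and angle between each of head_small, head_large's own z axis and vertical below 0.06 rad and horizontal distance between lug_small and igniter_small below 0.014 m and horizontal distance between head_large and cup_large below 0.005 m and z of head_large in the frame of cup_large below 0.003 m and horizontal distance between lug_large and igniter_large below 0.014 m); the robot touches nothing.
It fails at once if the ramekin is moved or tipped (distance of ramekin from where it was at the start of the episode above 0.03 m or angle between ramekin's own z axis and vertical above 0.4 rad).
It fails at once if the jar is moved or tipped (distance of jar from where it was at the start of the episode above 0.03 m or angle between jar's own z axis and vertical above 0.4 rad).
It fails at once if the salt is moved or tipped (distance of salt from where it was at the start of the episode above 0.03 m or angle between salt's own z axis and vertical above 0.4 rad).
Of knob1, knob2, knob3, knob4 only 3 to 4 are there at a start; the rules pass over those that are not, and their reading is None.
At some moment in a run one of knob1, knob2, knob3, knob4, head_small, head_large may be knocked a few centimetres aside while the robot is not near it.
It also fails if it takes over 210 s, if anything falls off the work surface, if the arm or the gripper's body presses on something with over 40 N, if the wrist force passes 120 N, or if a joint passes its speed limit or range.

ROBOT

A 6-joint arm with a two-finger parallel gripper is mounted at the origin on the work surface. World frame = base frame: x ahead of the robot, y to its left, z up, the work surface at z = 0. Lengths are in m, angles in rad, forces in N, time in s.
With the tool pointing down it reaches from about 0.325 to 0.9 m from the base axis. Payload 6.1 kg.
Tool frame: the origin (TCP) lies midway between the tips of the shut fingers; the grasp point (between the pads) lies 19 mm behind it; z points along the fingers, y is the line along which they close (so a half turn about z gives the same grasp; the last joint's range is limited). The gripper opens to 87 mm and grips with 3 to 60 N. Pads are 19 mm wide; open, the fingers measure 117 mm over their backs; the gripper's body (75 mm by 190 mm) begins 51 mm behind the grasp point.
Start: joints at [1.133, 0.22, 1.526, -0, 1.395, -0.126], TCP at [0.192, 0.595, 0.223] pointing down, gripper open.
Joint ranges: [-2.98, 2.98], [-0.91, 2.08], [0.09, 2.57], [-1.24, 4.39], [0.2, 2.65], [-2.68, 2.68]. Speed limits (rad/s): [2.57, 2.57, 3.01, 3.14, 3.14, 3.14].

INTERFACE

Orientations are given as a unit quaternion [x, y, z, w].
In Python, from station import env gives the robot as it stands.
- The arm moves only by the tool move_arm, never from a script. Its argument "commands" is a list of rows, each a list of 2 entries, a list of its own where there are three numbers: the shift along the tool's x, y, z as a fraction of full scale, then the turn, a rotation vector about the tool's x, y, z as a fraction of full scale. In form: [[[dx, dy, dz], [rx, ry, rz]], ...]. A call has 1 to 20 rows; each row shifts and turns the commanded pose from where the row before left it, along the tool's axes as they then stand; what a row does not reach is not made up. Full scale, the value 1, is 0.15 m for a shift and 60 degrees for a turn. A row lasts 1/12 s, in which the tool goes at most 41.7 mm and 7.16 degrees, less where a joint would pass 70% of its speed; a pose out of reach is approached as far as the arm can. A call with a number of a shift or a turn outside -1 to 1 is refused whole. A call with a gripper value outside its range is refused whole. "gripper" is the opening, from 0 (shut) to 1 (fully open), set as the call begins (left out, the last holds). The fingers move at their own pace and stop on an object; "newtons" is the grip in N (left out, the last holds). Time passes only in rows, so rows that do not move let the fingers close. It gives the time, the measured TCP pose, the force, the opening and the grip force at its end, in the units of the state.
- env.state(): the state, without advancing time (a new reading comes with each control period).
- env.get_image(name): name is "side" or "top" or "wrist"; returns a dict with "img" (420x560x3 uint8, red, green, blue), "depth" (420x560 float32, m along the optical axis (not along the pixel's ray), 0 where there is no reading), "mtx" (3x3 intrinsics, pixels), "R" (3x3) and "t" (3): a world point X has camera coordinates R X + t; the wrist camera has in their place "T_tool_cam" (4x4, takes a point from camera to tool coordinates, whose origin is the TCP and whose axes are the flange's). Camera axes: x right, y down, z forward; pixel columns grow to the right and rows downward; lengths in m; the calibration is good to about 2 mm. A picture is of the moment at which its call begins: read the wrist's pose just before it.
- env.job_done(): hands the job in; it is judged then, once.
The state is a dict: "t": time; "joint_pos": joint angles; "qd": joint speeds; "tau": joint torques, N m; "ee_pos": TCP position; "ee_rot": TCP orientation; "contact_force": force on the tool from outside, world axes, zero at the start; "torque": the same for the moment, N m; "finger_gap": finger opening in m; "grasp_force": force on a finger pad.
Only numpy, scipy, OpenCV 4.12 (cv2) and the standard library are available. Lean on these libraries where they do the work, as an engineer would, in place of code of your own. Each camera call takes 0.05 s, during which the arm holds its last target. There are 200 camera calls.

## Working session

There is one attempt and no reset: what is moved stays moved. The work goes in short steps, Python scripts to look and compute and a tool call to move; the robot and the scene stay as the last step left them, time stands still between calls to the robot, and variables do not carry over. Pictures are saved under pics/ and viewed, at most 14 in all, crops included, and the job is handed in when it is done.

Besides the shell and the picture viewer there is one more tool, called after "Emit:" as a command line: name --argument value ..., lists and objects as JSON in quotes. move_arm: Moves the arm, as the interface text tells. Shift numbers are shares of 0.15 m and turn numbers shares of 60 degrees, none past 1 either way. Its arguments: {"type":"object","properties":{"commands":{"type":"array","items":{"type":"array"}},"gripper":{"type":"number"},"newtons":{"type":"number"}},"required":["commands"]}

```bash
mkdir -p pics; ls; python3 - <<'E'
from station import env
import cv2,numpy as np
s=env.state(); print(s)
for n in("top","side"):
    d=env.get_image(n); np.savez(f"pics/{n}0.npz",**d); cv2.imwrite(f"pics/{n}0.png",d["img"][:,:,::-1]); print(n,d["mtx"],d["R"],d["t"])
E
```

```text
pics
{'t': 0.0, 'joint_pos': array([ 1.13288430e+00,  2.21236632e-01,  1.52759267e+00,  5.98538698e-06,
        1.39469220e+00, -1.26101159e-01]), 'qd': array([ 3.71611717e-04, -1.45551762e-03, -1.94954127e-05,  8.49394676e-04,
       -2.69118951e-03,  1.86160284e-03]), 'tau': array([ 5.10792995e-05, -4.94639361e+01, -3.87361622e+01,  6.99789589e-02,
        5.76083036e-02, -1.05422725e-04]), 'ee_pos': array([0.19148064, 0.59430419, 0.2214405 ]), 'ee_rot': array([ 1.55275064e-01,  9.87870804e-01, -9.25507479e-04, -2.71212572e-04]), 'contact_force': array([ 0.03520503, -0.30761347,  1.04168662]), 'torque': array([-0.05725433,  0.01305345, -0.02454045]), 'grasp_force': 0.0, 'finger_gap': 0.08691627336062964}
top [[443.12890449   0.         283.18061578]
 [  0.         443.12890449 210.14020922]
 [  0.           0.           1.        ]] [[ 0.01229286 -0.99978211 -0.01687067]
 [-0.99672473 -0.01090311 -0.08013072]
 [ 0.07992931  0.01780045 -0.99664158]] [-0.08737675  0.57776604  1.04423635]
side [[498.99656096   0.         274.59989954]
 [  0.         498.99656096 204.77147887]
 [  0.           0.           1.        ]] [[ 0.94698294 -0.32115328  0.00915903]
 [-0.16224538 -0.5026289  -0.84914111]
 [ 0.27730805  0.80263613 -0.52808663]] [-0.57720802  0.09410163  1.06852126]
```

View pics/top0.png

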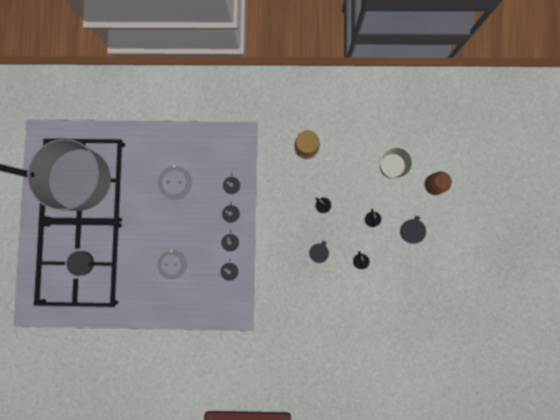

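View pics/side0.png

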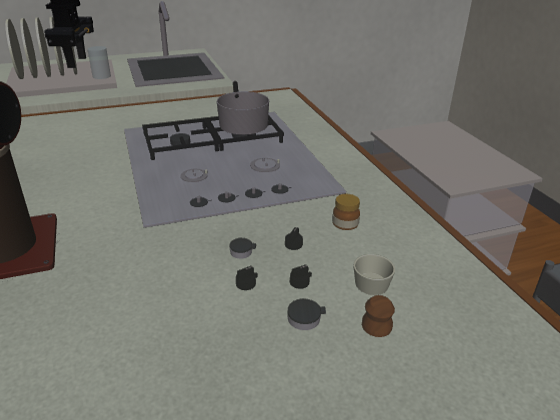

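The top view shows the three knobs at (323,205), (373,218) and (361,261). The small head is at (319,253), the large head at (413,231) and the cups at (174,183) and (172,264). The spindles are at x≈231, y≈185, 214, 243 and 272.

```bash
cat > h.py <<'E'
import cv2,numpy as np
from scipy.spatial.transform import Rotation as Ro
from station import env
def cast(K,R,t,uv,z):
    uv=np.atleast_2d(np.asarray(uv,float)); r=np.c_[(uv-K[:2,2])/[K[0,0],K[1,1]],np.ones(len(uv))]@R
    c=-R.T@t; return c+r*((z-c[2])/r[:,2])[:,None]
def proj(K,R,t,X):
    p=np.atleast_2d(X)@R.T+t; q=p@K.T; return q[:,:2]/q[:,2:]
def wrist():
    s=env.state(); d=env.get_image("wrist"); T=np.eye(4); T[:3,:3]=Ro.from_quat(s["ee_rot"]).as_matrix(); T[:3,3]=s["ee_pos"]
    W=T@d["T_tool_cam"]; d["R"]=W[:3,:3].T; d["t"]=-W[:3,:3].T@W[:3,3]; return d,s
E
python3 - <<'E'
from h import *
d=dict(np.load("pics/top0.npz")); im=d["img"]; g=im.max(2); K,R,t=d["mtx"],d["R"],d["t"]
m=((g<70)).astype(np.uint8); m[:110]=0; m[:,:130]=0; m[335:]=0
n,l,s,c=cv2.connectedComponentsWithStats(m)
for i in range(1,n):
    if s[i,4]>15: print(s[i],c[i].round(1),cast(K,R,t,c[i],0.02)[0].round(3))
# hob quad
hsv=cv2.cvtColor(im,cv2.COLOR_RGB2HSV); print(hsv[300,220],hsv[300,300])
a=im.astype(int); mm=((a[...,2]-a[...,1]>8)).astype(np.uint8); mm[:110]=0
mm=cv2.morphologyEx(mm,cv2.MORPH_CLOSE,np.ones((9,9)))
cs,_=cv2.findContours(mm,0,2); q=max(cs,key=cv2.contourArea); box=cv2.boxPoints(cv2.minAreaRect(q)); ap=cv2.approxPolyDP(q,12,True)[:,0]
print(ap,cast(K,R,t,ap,0.008).round(3))
z=(np.linalg.inv(K)@np.array([0,0,1]));
vv,uu=np.mgrid[:420,:560]; P=(np.c_[(uu.ravel()-K[0,2])/K[0,0],(vv.ravel()-K[1,2])/K[1,1],np.ones(uu.size)]*d["depth"].ravel()[:,None]-t)@R
P=P.reshape(420,560,3)
for u,v in [(323,205),(373,218),(361,261),(319,253),(413,231),(174,183),(172,264),(231,185),(230,214),(230,243),(229,272),(308,143),(395,163),(438,183)]: print(u,v,P[v,u].round(3))
cr=cv2.resize(im[150:310,140:450,::-1],None,fx=2.58,fy=2.58,interpolation=cv2.INTER_CUBIC); cv2.imwrite("pics/c1.png",cv2.convertScaleAbs(cr,alpha=1.6))
E
```

```text
[425 175  13  19 116] [429.8 185. ] [ 0.644 -0.433  0.02 ]
[224 178  15  15 149] [231.4 185.3] [0.638 0.046 0.02 ]
[316 198  15  15 166] [322.9 205.1] [ 0.592 -0.176  0.02 ]
[223 206  16  16 158] [230.8 213.7] [0.569 0.046 0.02 ]
[365 210  16  17 171] [372.4 218.8] [ 0.56  -0.295  0.02 ]
[401 217  24  26 437] [412.7 230.5] [ 0.533 -0.391  0.02 ]
[222 235  16  15 157] [229.9 242.3] [0.5   0.046 0.02 ]
[310 242  18  20 256] [318.7 252.4] [ 0.479 -0.167  0.02 ]
[354 252  15  17 174] [360.7 261. ] [ 0.459 -0.267  0.02 ]
[222 264  15  16 158] [229.4 271.4] [0.431 0.046 0.02 ]
[123  18 144] [ 48   8 167]
[[ 27 121]
 [ 15 324]
 [251 329]
 [255 123]] [[ 0.797  0.564  0.008]
 [ 0.297  0.564  0.008]
 [ 0.294 -0.007  0.008]
 [ 0.796 -0.008  0.008]]
323 205 [ 0.591 -0.175  0.037]
373 218 [ 0.561 -0.293  0.037]
361 261 [ 0.46  -0.264  0.041]
319 253 [ 0.477 -0.167  0.023]
413 231 [ 0.532 -0.391  0.023]
174 183 [0.644 0.188 0.011]
172 264 [0.446 0.186 0.014]
231 185 [0.638 0.046 0.026]
230 214 [0.568 0.047 0.025]
230 243 [0.498 0.045 0.028]
229 272 [0.429 0.046 0.025]
308 143 [ 0.734 -0.138  0.061]
395 163 [ 0.699 -0.354  0.005]
438 183 [ 0.643 -0.441  0.058]
```

View pics/c1.png

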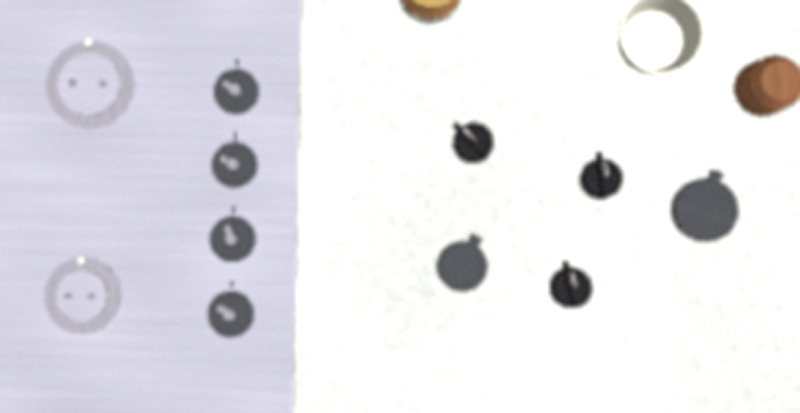

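The crop confirms all four keys point left of their off marks (anticlockwise). Both cups have their pins towards the top of the image, and there are three loose knobs and two heads. I'll rotate the tool first, then fly over.

Emit:
move_arm --commands '[[[0,0,-0.05],[0,0,0.118]],[[0,0,-0.05],[0,0,0.118]],[[0,0,-0.05],[0,0,0.118]],[[0,0,-0.05],[0,0,0.118]],[[0,0,-0.05],[0,0,0.118]],[[0,0,-0.05],[0,0,0.118]],[[0,0,-0.05],[0,0,0.118]],[[0,0,-0.05],[0,0,0.118]],[[0,0,-0.05],[0,0,0.118]],[[0,0,-0.05],[0,0,0.118]],[[0,0,-0.05],[0,0,0.118]],[[0,0,-0.05],[0,0,0.118]],[[0,0,-0.05],[0,0,0.118]],[[0,0,-0.05],[0,0,0.118]],[[0,0,-0.05],[0,0,0.118]],[[0,0,-0.05],[0,0,0.118]],[[0,0,-0.05],[0,0,0.118]],[[0,0,0],[0,0,0.118]],[[0,0,0],[0,0,0.118]],[[0,0,0],[0,0,0.118]]]'

```text
t: 1.77
ee_pos: [0.1917, 0.5947, 0.3496]
ee_rot: [0.985, 0.175, -0.0, 0.0]
contact_force: [-0.0, -0.5, 0.5]
finger_gap: 0.0869
grasp_force: 0.0
```

```bash
cat >> h.py <<'E'
def pose():
    s=env.state(); M=Ro.from_quat(s["ee_rot"]).as_matrix(); th=np.arctan2(M[1,0],M[0,0]); return s,M,th
def to(x,y,z,deg):
    "delta in tool fractions after turning to deg (turn first, then shift)"
    s,M,th=pose(); dw=np.array([x,y,z])-s["ee_pos"]; a=np.radians(deg)
    now=M.T@dw/.15; M2=np.array([[np.cos(a),np.sin(a),0],[np.sin(a),-np.cos(a),0],[0,0,-1]]); aft=M2.T@dw/.15
    print("t %.1f"%s["t"],"pos",s["ee_pos"].round(4),"yaw %.2f"%np.degrees(th),"tilt",M[:2,2].round(4),"gap %.4f"%s["finger_gap"],"F",s["contact_force"].round(1),"| shift now",now.round(3),"after",aft.round(3),"turn(total frac) %.3f"%((np.degrees(th)-deg)/60))
E
python3 - <<'E'
from h import *
to(0.53,-0.27,0.30,0)
d=dict(np.load("pics/top0.npz"));K,R,t=d["mtx"],d["R"],d["t"]
print(cast(K,R,t,[(111,175),(70,210)],.13).round(3))
print(env.get_image("wrist")["T_tool_cam"].round(3).tolist(), env.get_image("wrist")["mtx"])
E
```

```text
t 1.8 pos [0.1917 0.5947 0.3496] yaw 20.19 tilt [-0.0003 -0.0007] gap 0.0869 F [-0.  -0.5  0.5] | shift now [0.128 6.189 0.334] after [2.256 5.765 0.331] turn(total frac) 0.336
[[0.643 0.296 0.13 ]
 [0.565 0.383 0.13 ]]
[[0.0, -0.957, -0.291, 0.08], [1.0, 0.0, 0.0, -0.0], [-0.0, -0.291, 0.957, -0.162], [0.0, 0.0, 0.0, 1.0]] [[351.97635486   0.         279.62312257]
 [  0.         351.97635486 214.97876449]
 [  0.           0.           1.        ]]
```

Emit:
move_arm --commands '[[[0,0,0],[0,0,0.112]],[[0,0,0],[0,0,0.112]],[[0,0,0],[0,0,0.112]],[[0.162,0.206,0.04],[0,0,0]],[[0.162,0.206,0.04],[0,0,0]],[[0.162,0.206,0.04],[0,0,0]],[[0.162,0.206,0.04],[0,0,0]],[[0.162,0.206,0.04],[0,0,0]],[[0.162,0.206,0.04],[0,0,0]],[[0.162,0.206,0.04],[0,0,0]],[[0.162,0.206,0.04],[0,0,0]],[[0.162,0.206,0.04],[0,0,0]],[[0.162,0.206,0.04],[0,0,0]],[[0.162,0.206,0.04],[0,0,0]],[[0.162,0.206,0.04],[0,0,0]],[[0.162,0.206,0.04],[0,0,0]],[[0.162,0.206,0.04],[0,0,0]],[[0.162,0.206,0.04],[0,0,0]],[[0.162,0.206,0.04],[0,0,0]]]'

```text
t: 3.45
ee_pos: [0.5921, 0.1026, 0.2513]
ee_rot: [1.0, 0.009, -0.002, -0.001]
contact_force: [0.4, 1.4, 0.8]
finger_gap: 0.0869
grasp_force: 0.0
```

Emit:
move_arm --commands '[[[0,0,0],[0,0,0]],[[0,0,0],[0,0,0]]]'

```text
t: 3.62
ee_pos: [0.5916, 0.1024, 0.2504]
ee_rot: [1.0, 0.007, -0.003, -0.001]
contact_force: [0.3, 0.1, -0.7]
finger_gap: 0.0869
grasp_force: 0.0
```

```bash
python3 - <<'E'
from h import *
to(0.58,-0.27,0.22,0)
d,s=wrist(); np.savez("pics/w1.npz",**d); cv2.imwrite("pics/w1.png",d["img"][:,:,::-1])
E
```

```text
t 3.6 pos [0.5916 0.1024 0.2504] yaw 0.82 tilt [-0.0059  0.0016] gap 0.0869 F [ 0.3  0.1 -0.7] | shift now [-0.112  2.482  0.199] after [-0.077  2.483  0.203] turn(total frac) 0.014
```

View pics/w1.png

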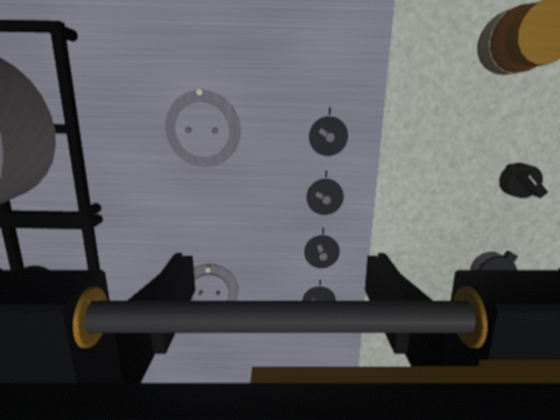

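The wrist view shows bezels at (328,136), (325,197) and (321,251), each with its key up-left of the spindle. The large cup's pegs are at (188,130) and (214,130), with its pin at (199,92).

```bash
cat > m1.py <<'E'
from h import *
def bez(d,cent,r=20,thr=60):
    K,R,t=d["mtx"],d["R"],d["t"]; g=d["img"].max(2)
    for c in cent:
        m=np.zeros(g.shape,np.uint8); cv2.circle(m,c,int(r*1.35),1,-1); k=((g<75)&(m>0)).astype(np.uint8)
        k=cv2.morphologyEx(k,cv2.MORPH_OPEN,np.ones((5,5),np.uint8)); cs,_=cv2.findContours(k,0,1); q=max(cs,key=cv2.contourArea)
        e=cv2.fitEllipse(cv2.convexHull(q)); X=cast(K,R,t,e[0],.010)[0]
        i=np.zeros(g.shape,np.uint8); cv2.circle(i,tuple(int(round(v)) for v in e[0]),int(min(e[1])/2*.75),1,-1)
        vv,uu=np.nonzero((i>0)&(g>thr)); P=cast(K,R,t,np.c_[uu,vv],.018)[:,:2]-X[:2]
        far=P[np.hypot(*P.T)>.0075]; ang=np.arctan2(far[:,1].mean(),far[:,0].mean()) if len(far) else np.nan
        print(c,np.round(e[1],1),X.round(4),"n",len(vv),len(far),"key %.2f"%ang)
E
python3 - <<'E'
from m1 import *
d=dict(np.load("pics/w1.npz")); K,R,t=d["mtx"],d["R"],d["t"]
print(d["img"].max(2)[120:150:2,316:342:2])
bez(d,[(328,136),(325,197),(321,251)])
print(cast(K,R,t,[(187.5,130),(214,130),(201,291),(218,291)],.022).round(4)); print(cast(K,R,t,[(199,92),(208,269)],.020).round(4))
d=dict(np.load("pics/top0.npz")); bez(d,[(231,185),(231,214),(230,242),(229,271)],8)
E
```

```text
[[106  59  45  45  46  47  46  47  47  46  46  52  80]
 [ 55  46  47  48  48  47  45  47  47  46  47  47  47]
 [ 47  47  48  47  48  46  48  47  47  48  48  47  48]
 [ 48  47  46  46  47  47  47  48  48  48  48  47  47]
 [ 47  44  64  72  49  46  47  47  47  48  46  47  48]
 [ 47  57  98 107  82  57  44  45  48  49  48  48  47]
 [ 47  62 102 113 111  90  61  63  56  44  47  48  49]
 [ 47  46  63  91 108  91 100 105  97  60  46  49  49]
 [ 48  45  46  53  72  93 109 107 109  78  47  48  48]
 [ 49  46  47  47  48  94 109 108 108  76  47  48  48]
 [ 48  46  46  48  47  69 103 106  91  58  46  49  47]
 [ 48  47  48  46  47  49  63  67  53  45  47  48  49]
 [ 48  46  48  47  47  45  46  45  47  46  48  48  47]
 [ 50  47  46  48  47  46  46  45  47  48  47  48  48]
 [ 48  47  47  47  47  48  48  46  47  49  46  48  45]]
(328, 136) [37.3 39. ] [0.641  0.0493 0.01  ] n 138 36 key 1.03
(325, 197) [34.7 36.1] [0.5711 0.0495 0.01  ] n 124 33 key 1.16
(321, 251) [31.7 34.2] [0.5012 0.0497 0.01  ] n 109 33 key 0.44
[[0.6456 0.2029 0.022 ]
 [0.646  0.1743 0.022 ]
 [0.4506 0.1983 0.022 ]
 [0.4509 0.1772 0.022 ]]
[[0.6846 0.1888 0.02  ]
 [0.4798 0.1887 0.02  ]]
(231, 185) [ 9.5 15.5] [0.6349 0.0438 0.01  ] n 12 0 key nan
(231, 214) [13.7 16.1] [0.5703 0.0461 0.01  ] n 49 20 key 1.16
(230, 242) [12.6 17. ] [0.498  0.0481 0.01  ] n 33 8 key 0.10
(229, 271) [14.9 15.8] [0.43   0.0477 0.01  ] n 53 24 key 1.15
```

Emit:
move_arm --commands '[[[0,0.25,0],[0,0,0]],[[0,0.25,0],[0,0,0]],[[0,0.25,0],[0,0,0]],[[0,0.25,0],[0,0,0]],[[0,0.25,0],[0,0,0]],[[0,0.25,0],[0,0,0]],[[0,0.25,0],[0,0,0]],[[0,0.25,0],[0,0,0]],[[0,0.25,0],[0,0,0]],[[0,0.1,0],[0,0,0.014]],[[0,0,0],[0,0,0]],[[0,0,0],[0,0,0]],[[0,0,0],[0,0,0]]]'

```text
t: 4.75
ee_pos: [0.5968, -0.2459, 0.2515]
ee_rot: [1.0, 0.001, -0.002, -0.001]
contact_force: [-0.2, 0.8, 0.2]
finger_gap: 0.0874
grasp_force: 0.0
```

```bash
python3 - <<'E'
from h import *
to(0.58,-0.27,0.22,0)
d,s=wrist(); np.savez("pics/w2.npz",**d); cv2.imwrite("pics/w2.png",d["img"][:,:,::-1])
E
```

```text
t 4.8 pos [ 0.5968 -0.2459  0.2515] yaw 0.14 tilt [-0.0032  0.0025] gap 0.0874 F [-0.2  0.8  0.2] | shift now [-0.112  0.161  0.21 ] after [-0.112  0.161  0.21 ] turn(total frac) 0.002
```

View pics/w2.png

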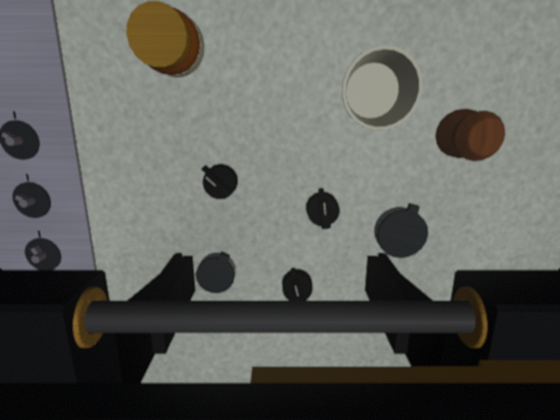

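The wrist view shows knobs at (220,181), (323,208) and (297,286), the small head at (216,272) and the large head at (401,232). I'll locate them with depth.

```bash
cat >> h.py <<'E'
def cloud(d):
    K=d["mtx"]; vv,uu=np.mgrid[:420,:560]; z=d["depth"].ravel()
    P=(np.c_[(uu.ravel()-K[0,2])/K[0,0],(vv.ravel()-K[1,2])/K[1,1],np.ones(uu.size)]*z[:,None]-d["t"])@d["R"]; P[z==0]=np.nan
    return P.reshape(420,560,3)
def knob(d,c,r=24,zlo=.030,zhi=.045):
    P=cloud(d); m=np.zeros((420,560),np.uint8); cv2.circle(m,c,r,1,-1)
    Q=P[(m>0)&(P[...,2]>zlo)&(P[...,2]<zhi)]
    b=cv2.minAreaRect(((Q[:,:2])*1000).astype(np.float32)); c0=np.array(b[0])/1000
    bp=cv2.boxPoints(b); e=bp[1]-bp[0] if np.hypot(*(bp[1]-bp[0]))>np.hypot(*(bp[2]-bp[1])) else bp[2]-bp[1]
    a=np.degrees(np.arctan2(e[1],e[0])); a=(a+90)%180-90
    print(c,"bar c",c0.round(4),"size",np.round(b[1],1),"ang %.1f"%a,"z",np.nanmedian(Q[:,2]).round(4),"mean",Q[:,:2].mean(0).round(4),len(Q)); return c0,a
def head(d,c,r=36,ztop=.023):
    P=cloud(d); m=np.zeros((420,560),np.uint8); cv2.circle(m,c,r,1,-1)
    k=((m>0)&(P[...,2]>ztop-.006)&(P[...,2]<ztop+.006)).astype(np.uint8)
    vv,uu=np.nonzero(k); Q=cast(d["mtx"],d["R"],d["t"],np.c_[uu,vv],ztop)[:,:2]
    c0,rr=Q.mean(0),0
    for _ in range(8):
        D=np.hypot(*(Q-c0).T); R0=np.sqrt((np.median(D)**2)*2); q=Q[D<R0*1.04]; c0=q.mean(0)
    D=np.hypot(*(Q-c0).T); f=Q[D>R0*1.08].mean(0)-c0 if (D>R0*1.08).any() else np.zeros(2)
    print(c,"head c",c0.round(4),"R %.4f max %.4f"%(R0,D.max()),"lug ang %.1f"%np.degrees(np.arctan2(f[1],f[0])),"lug c",np.hypot(*f).round(4),"z",np.nanmedian(P[k>0][:,2]).round(4)); return c0
E
python3 - <<'E'
from h import *
d=dict(np.load("pics/w2.npz"))
for c in [(220,181),(323,208),(297,286)]: knob(d,c)
head(d,(401,232),34); head(d,(216,272),30)
E
```

```text
(220, 181) bar c [ 0.5946 -0.1761] size [32.4 10.8] ang 45.8 z 0.0364 mean [ 0.5953 -0.1765] 322
(323, 208) bar c [ 0.5618 -0.2961] size [33.1 10.9] ang 6.8 z 0.0366 mean [ 0.5628 -0.2957] 291
(297, 286) bar c [ 0.4646 -0.2665] size [24.5 11. ] ang 13.6 z 0.0365 mean [ 0.4664 -0.2664] 177
(401, 232) head c [ 0.5356 -0.3899] R 0.0309 max 0.0371 lug ang -16.1 lug c 0.0351 z 0.0228
(216, 272) head c [ 0.4808 -0.1666] R 0.0248 max 0.0323 lug ang -25.6 lug c 0.0293 z 0.0226
```

Emit:
move_arm --commands '[[[-0.046,0.067,0.2],[0,0,0]],[[-0.046,0.067,0.2],[0,0,0]],[[-0.046,0.067,0.2],[0,0,0]],[[-0.046,0.067,0.2],[0,0,0]],[[-0.046,0.067,0.2],[0,0,0]],[[0,0,0],[0,0,-0.11]],[[0,0,0],[0,0,0]],[[0,0,0],[0,0,0]],[[0,0,0],[0,0,0]]]'

```text
t: 5.55
ee_pos: [0.563, -0.2976, 0.1032]
ee_rot: [0.998, 0.057, -0.0, -0.0]
contact_force: [-0.1, -0.1, 0.6]
finger_gap: 0.0871
grasp_force: 0.0
```

```bash
python3 - <<'E'
from h import *
d,s=wrist(); np.savez("pics/w3.npz",**d)
u=proj(d["mtx"],d["R"],d["t"],[.5618,-.2961,.037])[0]; print(u)
c,a=knob(d,tuple(int(v) for v in u),45)
to(c[0],c[1],.022,a)
E
```

```text
[277.33409201 230.55238676]
(277, 230) bar c [ 0.5622 -0.2959] size [32.1 11. ] ang 6.7 z 0.0366 mean [ 0.5631 -0.296 ] 730
t 5.6 pos [ 0.5631 -0.2978  0.1033] yaw 6.55 tilt [-0.0005 -0.0001] gap 0.0871 F [1.  0.2 0.6] | shift now [-0.004 -0.013  0.542] after [-0.004 -0.013  0.542] turn(total frac) -0.003
```

Emit:
move_arm --commands '[[[-0.004,-0.013,0.18],[0,0,0]],[[0,0,0.18],[0,0,0]],[[0,0,0.12],[0,0,0]],[[0,0,0.06],[0,0,0]],[[0,0,0],[0,0,0]]]'

```text
t: 6.02
ee_pos: [0.5596, -0.295, 0.0188]
ee_rot: [0.998, 0.057, -0.003, -0.002]
contact_force: [-1.0, 0.8, -0.6]
finger_gap: 0.0872
grasp_force: 0.0
```

Emit:
move_arm --commands '[[[0,0,0],[0,0,0]],[[0,0,0],[0,0,0]],[[0,0,0],[0,0,0]],[[0,0,0],[0,0,0]],[[0,0,0],[0,0,0]],[[0,0,0],[0,0,0]],[[0,0,0],[0,0,0]],[[0,0,0],[0,0,0]],[[0,0,0],[0,0,0]],[[0,0,0],[0,0,0]]]' --gripper 0 --newtons 20

```text
t: 6.85
ee_pos: [0.5603, -0.2961, 0.0203]
ee_rot: [0.998, 0.057, -0.002, -0.001]
contact_force: [0.0, -0.8, 0.4]
finger_gap: 0.0283
grasp_force: 0.0
```

```bash
python3 - <<'E'
from h import *
to(.571,.0495,.10,60)
d,s=wrist(); np.savez("pics/w4.npz",**d); u=proj(d["mtx"],d["R"],d["t"],[.5618,-.2961,.037])[0]
cv2.imwrite("pics/w4.png",d["img"][180:350,180:390,::-1].repeat(2,0).repeat(2,1))
E
```

```text
t 6.8 pos [ 0.5603 -0.2961  0.0203] yaw 6.58 tilt [-0.0035  0.0018] gap 0.0283 F [ 0.  -0.8  0.4] | shift now [ 0.333 -2.282 -0.528] after [ 2.031 -1.09  -0.532] turn(total frac) -0.890
```

View pics/w4.png

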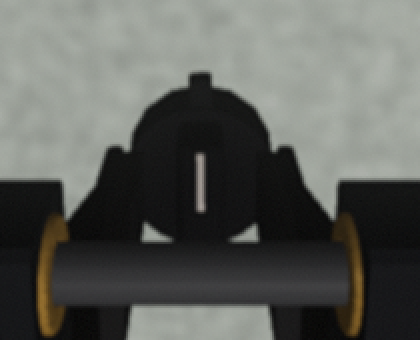

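The crop shows the knob centred between the closing fingers, with its beak up at crop (200,80). I'll raise slightly and finish closing.

Emit:
move_arm --commands '[[[0.008,0,-0.01],[0,0,0]],[[0,0,0],[0,0,0]],[[0,0,0],[0,0,0]],[[0,0,0],[0,0,0]],[[0,0,0],[0,0,0]],[[0,0,0],[0,0,0]]]'

```text
t: 7.4
ee_pos: [0.5619, -0.2961, 0.0221]
ee_rot: [0.998, 0.057, -0.001, -0.001]
contact_force: [0.7, -0.2, 1.8]
finger_gap: 0.0107
grasp_force: 20.0
```

Emit:
move_arm --commands '[[[0,0,-0.2],[0,0,0]],[[0,0,-0.2],[0,0,0]],[[0,0,-0.2],[0,0,0]],[[0,0,0],[0,0,-0.11]],[[0,0,0],[0,0,0]],[[0,0,0],[0,0,0]]]'

```text
t: 7.9
ee_pos: [0.5614, -0.2959, 0.1113]
ee_rot: [0.994, 0.113, -0.002, -0.001]
contact_force: [0.5, 0.5, -1.5]
finger_gap: 0.0107
grasp_force: 20.0
```

```bash
python3 - <<'E'
from h import *
to(.571,.0495,.06,64)
print(env.state()["grasp_force"])
E
```

```text
t 7.9 pos [ 0.5614 -0.2959  0.1113] yaw 13.03 tilt [-0.0042  0.0021] gap 0.0107 F [ 0.5  0.5 -1.5] | shift now [ 0.583 -2.228  0.347] after [ 2.098 -0.952  0.342] turn(total frac) -0.850
19.991786777973175
```

```bash
python3 - <<'E'
from h import *
to(.447,.025,.09,25)
E
```

```text
t 7.9 pos [ 0.5614 -0.2959  0.1113] yaw 13.03 tilt [-0.0042  0.0021] gap 0.0107 F [ 0.5  0.5 -1.5] | shift now [-0.26  -2.256  0.15 ] after [ 0.213 -2.261  0.142] turn(total frac) -0.200
```

Emit:
move_arm --commands '[[[0,0,0],[0,0,-0.1]],[[0,0,0],[0,0,-0.1]],[[0.021,-0.226,0.014],[0,0,0]],[[0.021,-0.226,0.014],[0,0,0]],[[0.021,-0.226,0.014],[0,0,0]],[[0.021,-0.226,0.014],[0,0,0]],[[0.021,-0.226,0.014],[0,0,0]],[[0.021,-0.226,0.014],[0,0,0]],[[0.021,-0.226,0.014],[0,0,0]],[[0.021,-0.226,0.014],[0,0,0]],[[0.021,-0.226,0.014],[0,0,0]],[[0.021,-0.226,0.014],[0,0,0]],[[0,0,0],[0,0,0]],[[0,0,0],[0,0,0]],[[0,0,0],[0,0,0]],[[0,0,0],[0,0,0]]]'

```text
t: 9.23
ee_pos: [0.446, 0.0233, 0.0913]
ee_rot: [0.976, 0.217, -0.002, -0.001]
contact_force: [0.1, -0.4, -0.2]
finger_gap: 0.0109
grasp_force: 20.0
```

```bash
python3 - <<'E'
from m1 import *
d,s=wrist(); np.savez("pics/w5.npz",**d); to(.501,.0497,.045,25)
K,R,t=d["mtx"],d["R"],d["t"]; u=proj(K,R,t,[[.641,.0493,.01],[.571,.0495,.01],[.501,.0497,.01],[.431,.0497,.01]]); print(u.round())
im=d["img"][:,:,::-1].copy(); cv2.imwrite("pics/w5.png",im)
bez(d,[tuple(int(v) for v in q) for q in u[1:3]],30)
E
```

```text
t 9.3 pos [0.4462 0.0231 0.0914] yaw 25.06 tilt [-0.004   0.0015] gap 0.0106 F [ 0.8 -0.1 -1.1] | shift now [ 0.407 -0.005  0.308] after [ 0.406 -0.006  0.31 ] turn(total frac) 0.001
[[384. -91.]
 [327.  32.]
 [279. 136.]
 [239. 225.]]
(327, 32) [68.  76.7] [0.5711 0.0499 0.01  ] n 464 111 key 1.12
(279, 136) [62.4 63.8] [0.5012 0.05   0.01  ] n 393 100 key 0.41
```

View pics/w5.png

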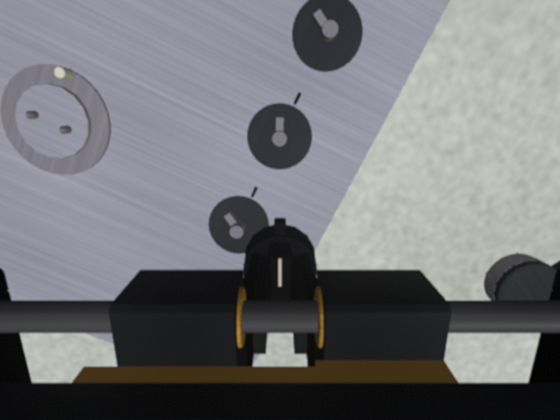

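The view shows seat 3 at (279,136), its key pointing straight along tool x (about 25°). Seat 2 is at (327,32) and seat 4 at (239,225).

Emit:
move_arm --commands '[[[0.2,-0.003,0.1],[0,0,0]],[[0.207,-0.004,0.143],[0,0,0]],[[0,0,0],[0,0,0]],[[0,0,0],[0,0,0]],[[0,0,0],[0,0,0]],[[0,0,0],[0,0,0]]]'

```text
t: 9.78
ee_pos: [0.501, 0.0502, 0.0561]
ee_rot: [0.976, 0.217, -0.001, -0.001]
contact_force: [-0.1, 0.4, -0.6]
finger_gap: 0.0108
grasp_force: 20.0
```

```bash
python3 - <<'E'
from h import *
to(.5009,.0499,.032,25)
E
```

```text
t 9.8 pos [0.501  0.0502 0.0561] yaw 25.12 tilt [-0.002   0.0014] gap 0.0108 F [-0.1  0.4 -0.6] | shift now [-0.001  0.002  0.161] after [-0.001  0.002  0.161] turn(total frac) 0.002
```

Emit:
move_arm --commands '[[[0,0,0.03],[0,0,0]],[[0,0,0.03],[0,0,0]],[[0,0,0.03],[0,0,0]],[[0,0,0.02],[0,0,0]],[[0,0,0.02],[0,0,0]],[[0,0,0.02],[0,0,0]],[[0,0,0.01],[0,0,0]],[[0,0,0],[0,0,0]],[[0,0,0],[0,0,0]]]'

```text
t: 10.53
ee_pos: [0.5011, 0.0507, 0.0321]
ee_rot: [0.976, 0.218, -0.001, -0.001]
contact_force: [-2.7, -2.1, 7.9]
finger_gap: 0.0109
grasp_force: 20.0
```

Emit:
move_arm --commands '[[[0,0,0.005],[0,0,0.05]],[[0,0,0],[0,0,0.07]],[[0,0,0],[0,0,0.08]],[[0,0,0],[0,0,0.08]],[[0,0,0],[0,0,0.08]],[[0,0,0],[0,0,0.06]],[[0,0,0],[0,0,0]],[[0,0,0],[0,0,0]]]'

```text
t: 11.2
ee_pos: [0.5025, 0.0511, 0.0321]
ee_rot: [1.0, -0.0, 0.0, -0.001]
contact_force: [-0.5, -1.1, 8.9]
finger_gap: 0.0106
grasp_force: 20.0
```

```bash
python3 - <<'E'
from h import *
to(.5009,.0499,.10,0); print(env.state()["torque"])
d,s=wrist(); P=cloud(d); u=proj(d["mtx"],d["R"],d["t"],[.52,.05,.03])[0]; print(u); cv2.imwrite("pics/w6.png",d["img"][:,:,::-1])
cr=P[200:300,265:295]; print(np.nanmax(cr[...,2]), cr[40:100:6,15].round(4))
E
```

```text
t 11.2 pos [0.5025 0.0511 0.0321] yaw -0.02 tilt [0.0001 0.0015] gap 0.0106 F [-0.5 -1.1  8.9] | shift now [-0.01   0.007 -0.453] after [-0.01   0.008 -0.453] turn(total frac) -0.000
[-0.21260627  0.2577941  -0.02028258]
[281.84946275 238.30784926]
0.07502412979357095 [[0.5187 0.0509 0.0291]
 [0.5185 0.0509 0.0365]
 [0.5187 0.0509 0.0442]
 [0.5171 0.0509 0.0474]
 [0.5141 0.0509 0.0474]
 [0.5112 0.0509 0.0475]
 [0.5078 0.0509 0.0468]
 [0.5056 0.0509 0.0484]
 [0.5014 0.0509 0.0463]
 [0.4989 0.0509 0.0475]]
```

Bar top at 0.047 means the knob is home. I'll release, then lift straight up and move towards knob A.

Emit:
move_arm --commands '[[[0,0,0],[0,0,0]],[[0,0,0],[0,0,0]],[[0,0,0],[0,0,0]],[[0,0,-0.02],[0,0,0]],[[0,0,-0.1],[0,0,0]],[[0,0,-0.2],[0,0,0]],[[0,0,-0.25],[0,0,0]],[[0,0,0],[0,0,0]],[[0,0,0],[0,0,0]],[[0,0,0],[0,0,0]]]' --gripper 0.6

```text
t: 12.08
ee_pos: [0.5006, 0.051, 0.1156]
ee_rot: [1.0, -0.0, -0.002, -0.001]
contact_force: [0.2, -0.0, -1.2]
finger_gap: 0.0518
grasp_force: 0.0
```

```bash
python3 - <<'E'
from h import *
to(.5946,-.1761,.11,45.8)
d,s=wrist(); u=proj(d["mtx"],d["R"],d["t"],[.502,.051,.047])[0]; print(u)
knob(d,tuple(int(v) for v in u),45,.040,.055)
E
```

```text
t 12.1 pos [0.5006 0.051  0.1156] yaw -0.01 tilt [-0.0036  0.0017] gap 0.0518 F [ 0.2 -0.  -1.2] | shift now [0.627 1.514 0.033] after [-0.648  1.505  0.038] turn(total frac) -0.764
[279.71087636 225.72533995]
(279, 225) bar c [0.5026 0.0512] size [32.8 10.5] ang 0.3 z 0.0466 mean [0.5037 0.051 ] 717
```

Emit:
move_arm --commands '[[[0.09,0.216,0.005],[0,0,0]],[[0.09,0.216,0.005],[0,0,0]],[[0.09,0.216,0.005],[0,0,0]],[[0.09,0.216,0.005],[0,0,0]],[[0.09,0.216,0.005],[0,0,0]],[[0.09,0.216,0.005],[0,0,0]],[[0.09,0.216,0],[0,0,0]],[[0,0,0],[0,0,-0.11]],[[0,0,0],[0,0,-0.11]],[[0,0,0],[0,0,-0.11]],[[0,0,0],[0,0,-0.11]],[[0,0,0],[0,0,-0.11]],[[0,0,0],[0,0,-0.11]],[[0,0,0],[0,0,-0.1]],[[0,0,0],[0,0,0]],[[0,0,0],[0,0,0]],[[0,0,0],[0,0,0]]]'

```text
t: 13.55
ee_pos: [0.5946, -0.1756, 0.1095]
ee_rot: [0.922, 0.386, -0.002, -0.002]
contact_force: [0.6, -0.2, 0.2]
finger_gap: 0.0527
grasp_force: 0.0
```

```bash
cat > near.py <<'E'
import sys; from h import *
x,y=map(float,sys.argv[1:3]); zb=float(sys.argv[3]) if len(sys.argv)>3 else 0
d,s=wrist(); np.savez("pics/last.npz",**d); u=proj(d["mtx"],d["R"],d["t"],[x,y,zb+.037])[0]
c,a=knob(d,tuple(int(v) for v in u),45,zb+.030,zb+.045); to(c[0],c[1],zb+.0215,a)
E
python3 near.py .5946 -.1761
```

```text
(281, 226) bar c [ 0.5946 -0.1753] size [32.9 10.8] ang 45.9 z 0.0366 mean [ 0.5951 -0.1748] 704
t 13.6 pos [ 0.5949 -0.1756  0.1098] yaw 45.45 tilt [-0.0047  0.0022] gap 0.0523 F [-0.1  1.1  0. ] | shift now [0.001 0.001 0.589] after [ 0.    -0.002  0.589] turn(total frac) -0.007
```

Emit:
move_arm --commands '[[[0,0,0.2],[0,0,-0.007]],[[0,0,0.2],[0,0,0]],[[0,0,0.12],[0,0,0]],[[0,0,0.055],[0,0,0]],[[0,0,0],[0,0,0]],[[0,0,0],[0,0,0]],[[0,0,0],[0,0,0]]]'

```text
t: 14.18
ee_pos: [0.5964, -0.1763, 0.0262]
ee_rot: [0.921, 0.391, -0.0, -0.0]
contact_force: [0.5, -1.0, -0.1]
finger_gap: 0.0525
grasp_force: 0.0
```

Emit:
move_arm --commands '[[[0,0,0],[0,0,0]],[[0,0,0],[0,0,0]],[[0,0,0],[0,0,0]],[[0,0,0],[0,0,0]],[[0,0,0],[0,0,0]],[[0,0,0],[0,0,0]],[[0,0,0],[0,0,0]],[[0,0,0],[0,0,0]],[[0,0,0],[0,0,0]],[[0,0,0],[0,0,0]]]' --gripper 0 --newtons 20

```text
t: 15.02
ee_pos: [0.595, -0.1757, 0.0245]
ee_rot: [0.92, 0.391, -0.001, -0.001]
contact_force: [0.1, -0.1, -0.2]
finger_gap: 0.0109
grasp_force: 20.0
```

```bash
python3 - <<'E'
from h import *
to(.642-.06*.5,.0505-.06*.866,.10,60)
E
```

```text
t 15.0 pos [ 0.595  -0.1757  0.0245] yaw 46.01 tilt [-0.0034  0.0017] gap 0.0109 F [ 0.1 -0.1 -0.2] | shift now [ 0.914 -0.727 -0.502] after [ 1.063 -0.483 -0.503] turn(total frac) -0.233
```

Emit:
move_arm --commands '[[[0,0,-0.25],[0,0,0]],[[0,0,-0.25],[0,0,0]],[[0,0,0],[0,0,-0.078]],[[0,0,0],[0,0,-0.078]],[[0,0,0],[0,0,-0.077]],[[0.177,-0.08,0],[0,0,0]],[[0.177,-0.08,0],[0,0,0]],[[0.177,-0.08,0],[0,0,0]],[[0.177,-0.08,0],[0,0,0]],[[0.177,-0.08,0],[0,0,0]],[[0.177,-0.08,0],[0,0,0]],[[0,0,0],[0,0,0]],[[0,0,0],[0,0,0]],[[0,0,0],[0,0,0]],[[0,0,0],[0,0,0]]]'

```text
t: 16.27
ee_pos: [0.6125, -0.0029, 0.0996]
ee_rot: [0.866, 0.5, -0.001, -0.001]
contact_force: [-0.6, 0.7, -0.3]
finger_gap: 0.0109
grasp_force: 20.0
```

```bash
python3 - <<'E'
from m1 import *
d,s=wrist(); np.savez("pics/last.npz",**d); to(.642,.0505,.06,60)
u=proj(d["mtx"],d["R"],d["t"],[[.642,.0505,.01],[.572,.0507,.01]]); print(u.round())
for q in u:
  try: bez(d,[tuple(int(v) for v in q)],30)
  except Exception as e: print(e)
q=u[0].astype(int); cv2.imwrite("pics/w7.png",cv2.resize(d["img"][max(q[1]-45,0):q[1]+45,q[0]-45:q[0]+45,::-1],None,fx=4,fy=4))
E
```

```text
t 16.3 pos [ 0.6126 -0.0031  0.0996] yaw 59.91 tilt [-0.0035  0.0013] gap 0.0104 F [-0.3  0.6 -0.2] | shift now [ 0.408 -0.009  0.264] after [ 0.408 -0.009  0.264] turn(total frac) -0.002
[[279. 136.]
 [196. 185.]]
(278, 135) [60.1 61.1] [0.641  0.0498 0.01  ] n 984 672 key -0.67
(195, 184) [55.5 59.1] [0.5713 0.0501 0.01  ] n 589 317 key -0.25
```

View pics/w7.png

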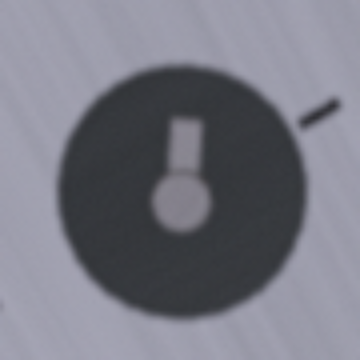

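The crop shows the key tilted about 2–3° clockwise of the image vertical, so its angle is about 57–58°.

Emit:
move_arm --commands '[[[0.2,-0.005,0.1],[0,0,0]],[[0.205,-0.006,0.14],[0,0,0]],[[0,0,0],[0,0,0.03]],[[0,0,0],[0,0,0]],[[0,0,0],[0,0,0]],[[0,0,0],[0,0,0]]]'

```text
t: 16.82
ee_pos: [0.6419, 0.0503, 0.0645]
ee_rot: [0.874, 0.486, -0.001, -0.001]
contact_force: [0.3, -0.3, 0.2]
finger_gap: 0.0106
grasp_force: 20.0
```

```bash
python3 - <<'E'
from h import *
to(.6415,.0503,.034,58)
E
```

```text
t 16.8 pos [0.6419 0.0503 0.0645] yaw 58.15 tilt [-0.0021  0.0012] gap 0.0106 F [ 0.3 -0.3  0.2] | shift now [-0.002 -0.002  0.203] after [-0.002 -0.003  0.203] turn(total frac) 0.003
```

Emit:
move_arm --commands '[[[-0.002,-0.002,0.04],[0,0,0]],[[0,0,0.04],[0,0,0]],[[0,0,0.03],[0,0,0]],[[0,0,0.02],[0,0,0]],[[0,0,0.02],[0,0,0]],[[0,0,0.02],[0,0,0]],[[0,0,0.02],[0,0,0]],[[0,0,0.015],[0,0,0]],[[0,0,0],[0,0,0]],[[0,0,0],[0,0,0]]]'

```text
t: 17.65
ee_pos: [0.6415, 0.0512, 0.0343]
ee_rot: [0.874, 0.486, -0.001, -0.001]
contact_force: [-2.6, -2.4, 7.9]
finger_gap: 0.0102
grasp_force: 20.0
```

Emit:
move_arm --commands '[[[0,0,0.003],[0,0,0.057]],[[0,0,0],[0,0,0.1]],[[0,0,0],[0,0,0.1]],[[0,0,0],[0,0,0.1]],[[0,0,0],[0,0,0.1]],[[0,0,0],[0,0,0.1]],[[0,0,0],[0,0,0.1]],[[0,0,0],[0,0,0.1]],[[0,0,0],[0,0,0.1]],[[0,0,0],[0,0,0.11]],[[0,0,0],[0,0,0]],[[0,0,0],[0,0,0]]]'

```text
t: 18.65
ee_pos: [0.6428, 0.0508, 0.0344]
ee_rot: [1.0, 0.001, 0.0, -0.0]
contact_force: [1.2, -3.3, 6.6]
finger_gap: 0.0109
grasp_force: 20.0
```

```bash
python3 - <<'E'
from h import *
to(.642,.05,.10,0); print(env.state()["torque"])
d,s=wrist(); P=cloud(d); print(P[240:300:6,280].round(4))
E
```

```text
t 18.6 pos [0.6428 0.0508 0.0344] yaw 0.14 tilt [0.0005 0.0004] gap 0.0109 F [ 1.2 -3.3  6.6] | shift now [-0.005  0.005 -0.438] after [-0.006  0.005 -0.438] turn(total frac) 0.002
[-0.60701553  0.00082013 -0.02518896]
[[0.6579 0.0506 0.0281]
 [0.6588 0.0506 0.0386]
 [0.6585 0.0507 0.0452]
 [0.6564 0.0507 0.0474]
 [0.6537 0.0506 0.048 ]
 [0.6501 0.0506 0.0469]
 [0.6471 0.0506 0.047 ]
 [0.6444 0.0506 0.0477]
 [0.6406 0.0506 0.0467]
 [0.6375 0.0506 0.0467]]
```

Emit:
move_arm --commands '[[[0,0,0],[0,0,0]],[[0,0,0],[0,0,0]],[[0,0,0],[0,0,0]],[[0,0,-0.02],[0,0,0]],[[0,0,-0.08],[0,0,0]],[[0,0,-0.2],[0,0,0]],[[0,0,-0.23],[0,0,0]],[[0,0,0],[0,0,0]],[[0,0,0],[0,0,0]],[[0,0,0],[0,0,0]]]' --gripper 0.6

```text
t: 19.53
ee_pos: [0.6414, 0.0515, 0.1128]
ee_rot: [1.0, 0.002, -0.001, -0.001]
contact_force: [-0.9, 0.1, 0.2]
finger_gap: 0.0514
grasp_force: 0.0
```

```bash
python3 near.py .6428 .051 .01; python3 -c "
from h import *
to(.46,-.267,.11,13.6)"
```

```text
(280, 227) bar c [0.6426 0.0506] size [33.2 10.8] ang 2.3 z 0.0466 mean [0.6435 0.0507] 735
t 19.6 pos [0.6406 0.0515 0.1116] yaw 0.17 tilt [-0.0045  0.0017] gap 0.0519 F [-0.2 -0.4  0.5] | shift now [0.016 0.007 0.534] after [0.013 0.006 0.534] turn(total frac) -0.036
t 19.6 pos [0.6406 0.0515 0.1116] yaw 0.17 tilt [-0.0045  0.0017] gap 0.0519 F [-0.2 -0.4  0.5] | shift now [-1.21   2.12   0.012] after [-1.669  1.781  0.011] turn(total frac) -0.224
```

Knob A is home, within about 2° of off. Now knob C.

Emit:
move_arm --commands '[[[-0.134,0.236,0],[0,0,0]],[[-0.134,0.236,0],[0,0,0]],[[-0.134,0.236,0],[0,0,0]],[[-0.134,0.236,0],[0,0,0]],[[-0.134,0.236,0],[0,0,0]],[[-0.134,0.236,0],[0,0,0]],[[-0.134,0.236,0],[0,0,0]],[[-0.134,0.236,0],[0,0,0]],[[-0.134,0.236,0],[0,0,0]],[[0,0,0],[0,0,-0.112]],[[0,0,0],[0,0,-0.112]],[[0,0,0],[0,0,0]],[[0,0,0],[0,0,0]],[[0,0,0],[0,0,0]]]'

```text
t: 20.75
ee_pos: [0.4609, -0.267, 0.1113]
ee_rot: [0.993, 0.117, -0.002, -0.002]
contact_force: [-0.8, 0.3, 0.3]
finger_gap: 0.0518
grasp_force: 0.0
```

```bash
python3 near.py .46 -.267
```

```text
(279, 226) bar c [ 0.46   -0.2671] size [32.7 10.2] ang 13.7 z 0.0366 mean [ 0.4609 -0.2669] 670
t 20.8 pos [ 0.4612 -0.2669  0.1115] yaw 13.51 tilt [-0.0043  0.0024] gap 0.0523 F [-0.6  0.6  0.4] | shift now [-0.005  0.001  0.6  ] after [-0.008 -0.001  0.6  ] turn(total frac) -0.003
```

Emit:
move_arm --commands '[[[-0.007,0,0.2],[0,0,-0.003]],[[0,0,0.2],[0,0,0]],[[0,0,0.12],[0,0,0]],[[0,0,0.065],[0,0,0]],[[0,0,0],[0,0,0]],[[0,0,0],[0,0,0]],[[0,0,0],[0,0,0]]]'

```text
t: 21.38
ee_pos: [0.4611, -0.2684, 0.0258]
ee_rot: [0.993, 0.12, -0.001, -0.0]
contact_force: [0.6, -0.1, 1.2]
finger_gap: 0.0524
grasp_force: 0.0
```

Emit:
move_arm --commands '[[[0,0,0],[0,0,0]],[[0,0,0],[0,0,0]],[[0,0,0],[0,0,0]],[[0,0,0],[0,0,0]],[[0,0,0],[0,0,0]],[[0,0,0],[0,0,0]],[[0,0,0],[0,0,0]],[[0,0,0],[0,0,0]],[[0,0,0],[0,0,0]],[[0,0,0],[0,0,0]]]' --gripper 0 --newtons 20

```text
t: 22.22
ee_pos: [0.4599, -0.2678, 0.0243]
ee_rot: [0.993, 0.12, -0.002, -0.001]
contact_force: [-0.5, 1.1, 0.1]
finger_gap: 0.0105
grasp_force: 20.0
```

```bash
python3 - <<'E'
from h import *
a=np.radians(64)
to(.572-.06*np.cos(a),.0505-.06*np.sin(a),.10,64)
E
```

```text
t 22.2 pos [ 0.4599 -0.2678  0.0243] yaw 13.79 tilt [-0.0035  0.0017] gap 0.0105 F [-0.5  1.1  0.1] | shift now [ 0.974 -1.577 -0.504] after [ 1.835 -0.258 -0.505] turn(total frac) -0.837
```

Emit:
move_arm --commands '[[[0,0,-0.25],[0,0,0]],[[0,0,-0.25],[0,0,0]],[[0,0,0],[0,0,-0.105]],[[0,0,0],[0,0,-0.105]],[[0,0,0],[0,0,-0.105]],[[0,0,0],[0,0,-0.105]],[[0,0,0],[0,0,-0.105]],[[0,0,0],[0,0,-0.105]],[[0,0,0],[0,0,-0.105]],[[0,0,0],[0,0,-0.102]],[[0.229,-0.032,0],[0,0,0]],[[0.229,-0.032,0],[0,0,0]],[[0.229,-0.032,0],[0,0,0]],[[0.229,-0.032,0],[0,0,0]],[[0.229,-0.032,0],[0,0,0]],[[0.229,-0.032,0],[0,0,0]],[[0.229,-0.032,0],[0,0,0]],[[0.229,-0.032,0],[0,0,0]],[[0,0,0],[0,0,0]],[[0,0,0],[0,0,0]]]'

```text
t: 23.88
ee_pos: [0.5462, -0.0024, 0.0993]
ee_rot: [0.847, 0.532, -0.001, -0.002]
contact_force: [-0.5, -0.0, -1.0]
finger_gap: 0.0108
grasp_force: 20.0
```

Emit:
move_arm --commands '[[[0,0,0],[0,0,0]],[[0,0,0],[0,0,0]]]'

```text
t: 24.05
ee_pos: [0.5457, -0.005, 0.0992]
ee_rot: [0.848, 0.53, -0.001, -0.002]
contact_force: [0.1, 0.3, -0.3]
finger_gap: 0.0109
grasp_force: 20.0
```

```bash
python3 - <<'E'
from m1 import *
d,s=wrist(); np.savez("pics/last.npz",**d); to(.5715,.0505,.064,64)
u=proj(d["mtx"],d["R"],d["t"],[[.572,.0507,.01]]); print(u.round())
bez(d,[tuple(int(v) for v in q) for q in u],30,75)
q=u[0].astype(int); cv2.imwrite("pics/w8.png",cv2.resize(d["img"][max(q[1]-45,0):q[1]+45,q[0]-45:q[0]+45,::-1],None,fx=4,fy=4))
E
```

```text
t 24.1 pos [ 0.5457 -0.0052  0.0993] yaw 63.92 tilt [-0.0038  0.0014] gap 0.0107 F [-0.3 -1.  -0.2] | shift now [ 0.409 -0.008  0.235] after [ 0.409 -0.009  0.235] turn(total frac) -0.001
[[280. 135.]]
(279, 135) [59.8 60.9] [0.5709 0.0501 0.01  ] n 346 85 key 1.09
```

View pics/w8.png

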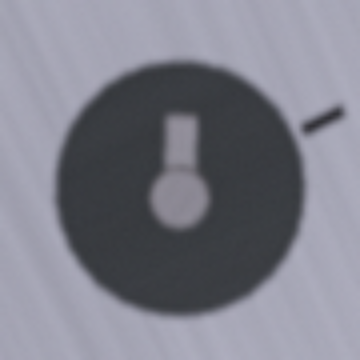

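The key lies straight along tool x, at about 63°.

Emit:
move_arm --commands '[[[0.2,-0.004,0.1],[0,0,0]],[[0.207,-0.005,0.135],[0,0,0]],[[0,0,0],[0,0,0.01]],[[0,0,0],[0,0,0]],[[0,0,0],[0,0,0]],[[0,0,0],[0,0,0]]]'

```text
t: 24.6
ee_pos: [0.5719, 0.0501, 0.065]
ee_rot: [0.851, 0.525, -0.001, -0.001]
contact_force: [-0.4, -0.3, -0.9]
finger_gap: 0.0109
grasp_force: 20.0
```

```bash
python3 - <<'E'
from h import *
to(.5713,.0504,.034,63)
E
```

```text
t 24.6 pos [0.5719 0.0501 0.065 ] yaw 63.34 tilt [-0.0023  0.0012] gap 0.0109 F [-0.4 -0.3 -0.9] | shift now [ 0.    -0.004  0.207] after [ 0.    -0.004  0.207] turn(total frac) 0.006
```

Emit:
move_arm --commands '[[[0,-0.003,0.04],[0,0,0]],[[0,0,0.04],[0,0,0]],[[0,0,0.03],[0,0,0]],[[0,0,0.02],[0,0,0]],[[0,0,0.02],[0,0,0]],[[0,0,0.02],[0,0,0]],[[0,0,0.02],[0,0,0]],[[0,0,0.018],[0,0,0]],[[0,0,0],[0,0,0]],[[0,0,0],[0,0,0]]]'

```text
t: 25.43
ee_pos: [0.5711, 0.0514, 0.034]
ee_rot: [0.851, 0.526, -0.001, -0.001]
contact_force: [-3.8, -2.4, 9.7]
finger_gap: 0.0107
grasp_force: 20.0
```

Emit:
move_arm --commands '[[[0,0,0],[0,0,0.055]],[[0,0,0],[0,0,0.1]],[[0,0,0],[0,0,0.1]],[[0,0,0],[0,0,0.1]],[[0,0,0],[0,0,0.1]],[[0,0,0],[0,0,0.1]],[[0,0,0],[0,0,0.1]],[[0,0,0],[0,0,0.1]],[[0,0,0],[0,0,0.1]],[[0,0,0],[0,0,0.1]],[[0,0,0],[0,0,0.1]],[[0,0,0],[0,0,0]],[[0,0,0],[0,0,0]]]'

```text
t: 26.52
ee_pos: [0.5725, 0.051, 0.034]
ee_rot: [1.0, 0.002, -0.0, -0.0]
contact_force: [2.0, -4.8, 5.4]
finger_gap: 0.011
grasp_force: 20.0
```

```bash
python3 - <<'E'
from h import *
to(.572,.05,.10,0); print(env.state()["torque"])
d,s=wrist(); P=cloud(d); print(P[250:300:8,280].round(4))
E
```

```text
t 26.5 pos [0.5725 0.051  0.034 ] yaw 0.28 tilt [-0.0003  0.0007] gap 0.0110 F [ 2.  -4.8  5.4] | shift now [-0.004  0.007 -0.44 ] after [-0.003  0.007 -0.44 ] turn(total frac) 0.005
[-0.94103418 -0.25320521 -0.07056805]
[[0.5881 0.051  0.0423]
 [0.5863 0.051  0.0475]
 [0.5816 0.0509 0.046 ]
 [0.5781 0.0509 0.0472]
 [0.5736 0.0509 0.0466]
 [0.5695 0.0509 0.0467]
 [0.5649 0.0508 0.0461]]
```

Emit:
move_arm --commands '[[[0,0,0],[0,0,0]],[[0,0,0],[0,0,0]],[[0,0,0],[0,0,0]],[[0,0,-0.02],[0,0,0]],[[0,0,-0.08],[0,0,0]],[[0,0,-0.2],[0,0,0]],[[0,0,-0.23],[0,0,0]],[[0,0,0],[0,0,0]],[[0,0,0],[0,0,0]],[[0,0,0],[0,0,0]]]' --gripper 0.6

```text
t: 27.4
ee_pos: [0.5713, 0.0517, 0.1131]
ee_rot: [1.0, 0.001, -0.001, -0.001]
contact_force: [0.4, -0.0, -0.8]
finger_gap: 0.0524
grasp_force: 0.0
```

```bash
python3 near.py .5725 .051 .01; python3 near.py .5025 .051 .01; python3 -c "
from h import *
to(.479,-.167,.11,-25.6)"
```

```text
(280, 227) bar c [0.5726 0.0509] size [32.7 10.8] ang 2.3 z 0.0465 mean [0.5736 0.0509] 726
t 27.4 pos [0.5705 0.0517 0.112 ] yaw 0.12 tilt [-0.0047  0.0018] gap 0.0521 F [-1.1 -0.7 -1.3] | shift now [0.016 0.006 0.537] after [0.013 0.006 0.537] turn(total frac) -0.037
(280, 316) bar c [0.5029 0.0513] size [33.5 10.4] ang 0.3 z 0.0455 mean [0.5123 0.0511] 134
t 27.5 pos [0.5701 0.0517 0.1114] yaw 0.12 tilt [-0.0058  0.0018] gap 0.0517 F [-0.2 -0.9 -1.1] | shift now [-0.445  0.003  0.535] after [-0.448  0.001  0.532] turn(total frac) -0.002
t 27.5 pos [0.5701 0.0517 0.1114] yaw 0.12 tilt [-0.0058  0.0018] gap 0.0517 F [-0.2 -0.9 -1.1] | shift now [-0.61   1.457  0.01 ] after [0.082 1.577 0.009] turn(total frac) 0.429
```

All three knobs are home at off. Next is the small head.

Emit:
move_arm --commands '[[[-0.1,0.243,0],[0,0,0]],[[-0.1,0.243,0],[0,0,0]],[[-0.1,0.243,0],[0,0,0]],[[-0.1,0.243,0],[0,0,0]],[[-0.1,0.243,0],[0,0,0]],[[-0.1,0.243,0],[0,0,0]],[[0,0,0],[0,0,0.107]],[[0,0,0],[0,0,0.107]],[[0,0,0],[0,0,0.107]],[[0,0,0],[0,0,0.107]],[[0,0,0],[0,0,0]],[[0,0,0],[0,0,0]],[[0,0,0],[0,0,0]]]' --gripper 1

```text
t: 28.58
ee_pos: [0.4812, -0.1669, 0.1117]
ee_rot: [0.976, -0.22, -0.003, -0.001]
contact_force: [0.2, -0.1, -0.4]
finger_gap: 0.0873
grasp_force: 0.0
```

```bash
cat > nearh.py <<'E'
import sys; from h import *
x,y,r=map(float,sys.argv[1:4]); zb=float(sys.argv[4]) if len(sys.argv)>4 else 0
d,s=wrist(); np.savez("pics/last.npz",**d); u=proj(d["mtx"],d["R"],d["t"],[x,y,zb+.023])[0]; print(u)
c=head(d,tuple(int(v) for v in u),int(r),zb+.023); to(c[0],c[1],zb+.010,float(sys.argv[5]) if len(sys.argv)>5 else 0)
E
python3 nearh.py .479 -.167 60 0 -25.6
```

```text
[280.57582114 221.23033165]
(280, 221) head c [ 0.4801 -0.1665] R 0.0244 max 0.0315 lug ang -25.5 lug c 0.0286 z 0.0226
t 28.6 pos [ 0.4814 -0.167   0.1119] yaw -25.40 tilt [-0.0044  0.0022] gap 0.0873 F [ 1.  -0.5  0.4] | shift now [-0.005  0.001  0.679] after [-0.009  0.001  0.679] turn(total frac) 0.003
```

Emit:
move_arm --commands '[[[-0.008,0.001,0.2],[0,0,0.002]],[[0,0,0.2],[0,0,0]],[[0,0,0.17],[0,0,0]],[[0,0,0.09],[0,0,0]],[[0,0,0],[0,0,0]],[[0,0,0],[0,0,0]],[[0,0,0],[0,0,0]]]'

```text
t: 29.22
ee_pos: [0.4811, -0.1671, 0.0146]
ee_rot: [0.975, -0.222, -0.001, -0.0]
contact_force: [-0.6, -0.4, -0.2]
finger_gap: 0.0872
grasp_force: 0.0
```

Emit:
move_arm --commands '[[[0,0,0],[0,0,0]],[[0,0,0],[0,0,0]],[[0,0,0],[0,0,0]],[[0,0,0],[0,0,0]],[[0,0,0],[0,0,0]],[[0,0,0],[0,0,0]],[[0,0,0],[0,0,0]],[[0,0,0],[0,0,0]],[[0,0,0],[0,0,0]]]' --gripper 0 --newtons 20

```text
t: 29.97
ee_pos: [0.4802, -0.1668, 0.0135]
ee_rot: [0.975, -0.222, -0.002, -0.0]
contact_force: [-0.3, 0.5, 1.6]
finger_gap: 0.0475
grasp_force: 20.0
```

```bash
python3 -c "
from h import *
to(.449-.07,.188,.10,0)"
```

```text
t 30.0 pos [ 0.4802 -0.1668  0.0135] yaw -25.69 tilt [-0.0034  0.0016] gap 0.0475 F [-0.3  0.5  1.6] | shift now [-1.636 -1.839 -0.57 ] after [-0.675 -2.365 -0.576] turn(total frac) -0.428
```

Emit:
move_arm --commands '[[[0,0,-0.192],[0,0,0]],[[0,0,-0.192],[0,0,0]],[[0,0,-0.192],[0,0,0]],[[0,0,0],[0,0,-0.107]],[[0,0,0],[0,0,-0.107]],[[0,0,0],[0,0,-0.107]],[[0,0,0],[0,0,-0.107]],[[-0.068,-0.236,0],[0,0,0]],[[-0.068,-0.236,0],[0,0,0]],[[-0.068,-0.236,0],[0,0,0]],[[-0.068,-0.236,0],[0,0,0]],[[-0.068,-0.236,0],[0,0,0]],[[-0.068,-0.236,0],[0,0,0]],[[-0.068,-0.236,0],[0,0,0]],[[-0.068,-0.236,0],[0,0,0]],[[-0.068,-0.236,0],[0,0,0]],[[-0.068,-0.236,0],[0,0,0]],[[0,0,0],[0,0,0]],[[0,0,0],[0,0,0]],[[0,0,0],[0,0,0]]]'

```text
t: 31.63
ee_pos: [0.3784, 0.1869, 0.1006]
ee_rot: [1.0, 0.001, -0.002, -0.001]
contact_force: [-0.0, -0.0, -0.7]
finger_gap: 0.0472
grasp_force: 20.0
```

```bash
cat > cup.py <<'E'
import sys; from h import *
x,y,p,pin=map(float,sys.argv[1:5])
d,s=wrist(); np.savez("pics/last.npz",**d); K,R,t=d["mtx"],d["R"],d["t"]; g=d["img"].max(2).astype(int)
for nm,X,z in(("p+",(x,y+p),.022),("p-",(x,y-p),.022),("pin",(x+pin,y),.020)):
    u=proj(K,R,t,[X[0],X[1],z])[0].round().astype(int); w=9; sub=g[u[1]-w:u[1]+w+1,u[0]-w:u[0]+w+1]
    b=np.median(sub); m=(sub<b-25) if nm!="pin" else (sub>b+30)
    vv,uu=np.nonzero(m); c=np.array([uu.mean()+u[0]-w,vv.mean()+u[1]-w]); print(nm,u,c.round(1),len(vv),cast(K,R,t,c,z)[0].round(4))
cv2.imwrite(sys.argv[5],d["img"][:,:,::-1])
to(x,y,.045,0)
E
python3 cup.py .4495 .188 .011 .033 pics/w9.png
```

```text
p+ [262 121] [259.2 125.8] 53 [0.4463 0.2006 0.022 ]
p- [295 121] [291.6 126. ] 52 [0.4462 0.1791 0.022 ]
pin [278  67] [275.6  72.7] 55 [0.4793 0.1897 0.02  ]
t 31.7 pos [0.3787 0.1864 0.1006] yaw -0.03 tilt [-0.0035  0.0011] gap 0.0470 F [-0.6 -0.4 -0.3] | shift now [ 0.473 -0.011  0.369] after [ 0.472 -0.011  0.371] turn(total frac) -0.001
```

View pics/w9.png

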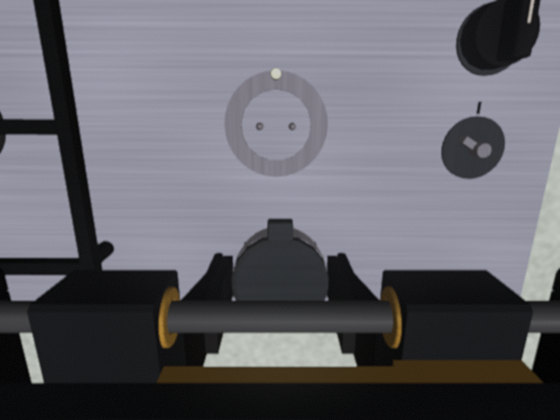

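The view shows the held head with its lug forward at (280,228). The pegs are at (259,126) and (292,126) and the pin at (276,73). The spacing fits, and the cup centre is (0.4464,0.190).

Emit:
move_arm --commands '[[[0.15,-0.009,0.12],[0,0,0]],[[0.15,-0.008,0.12],[0,0,0]],[[0.153,-0.008,0.12],[0,0,0]],[[0,0,0],[0,0,0]],[[0,0,0],[0,0,0]],[[0,0,0],[0,0,0]],[[0,0,0],[0,0,0]]]'

```text
t: 32.27
ee_pos: [0.4465, 0.1903, 0.0474]
ee_rot: [1.0, -0.001, -0.001, -0.001]
contact_force: [-0.8, -0.5, -0.3]
finger_gap: 0.0471
grasp_force: 20.0
```

```bash
python3 -c "
from h import *
to(.4466,.1902,.0275,0)"
```

```text
t 32.3 pos [0.4465 0.1903 0.0474] yaw -0.09 tilt [-0.0024  0.0019] gap 0.0471 F [-0.8 -0.5 -0.3] | shift now [0.001 0.001 0.133] after [0.001 0.001 0.133] turn(total frac) -0.001
```

Emit:
move_arm --commands '[[[0,0,0.03],[0,0,0]],[[0,0,0.03],[0,0,0]],[[0,0,0.02],[0,0,0]],[[0,0,0.02],[0,0,0]],[[0,0,0.02],[0,0,0]],[[0,0,0.02],[0,0,0]],[[0,0,0.005],[0,0,0]],[[0,0,0],[0,0,0]],[[0,0,0],[0,0,0]]]'

```text
t: 33.02
ee_pos: [0.4474, 0.1912, 0.0268]
ee_rot: [1.0, 0.0, -0.001, -0.001]
contact_force: [-4.0, -2.3, 16.0]
finger_gap: 0.0473
grasp_force: 20.0
```

```bash
python3 -c "
from h import *
to(.4466,.1902,.0275,0)
d,s=wrist(); P=cloud(d); print(P[225:300:8,280].round(4))"
```

```text
t 33.0 pos [0.4474 0.1912 0.0268] yaw 0.01 tilt [-0.0017  0.0016] gap 0.0473 F [-4.  -2.3 16. ] | shift now [-0.006  0.007 -0.004] after [-0.006  0.007 -0.004] turn(total frac) 0.000
[[0.476  0.191  0.0368]
 [0.4718 0.191  0.0359]
 [0.468  0.191  0.0362]
 [0.4644 0.191  0.0371]
 [0.4596 0.191  0.0355]
 [0.4556 0.191  0.0358]
 [0.4523 0.191  0.0374]
 [0.4477 0.191  0.0367]
 [0.4434 0.191  0.0367]
 [0.4394 0.191  0.0373]]
```

Emit:
move_arm --commands '[[[0,0,0],[0,0,0]],[[0,0,0],[0,0,0]],[[0,0,0],[0,0,0]],[[0,0,-0.02],[0,0,0]],[[0,0,-0.08],[0,0,0]],[[0,0,-0.22],[0,0,0]],[[0,0,-0.25],[0,0,0]],[[0,0,0],[0,0,0]],[[0,0,0],[0,0,0]],[[0,0,0],[0,0,0]]]' --gripper 0.8

```text
t: 33.9
ee_pos: [0.4463, 0.1908, 0.11]
ee_rot: [1.0, -0.0, -0.002, -0.001]
contact_force: [-0.3, 0.2, -0.1]
finger_gap: 0.07
grasp_force: 0.0
```

```bash
python3 nearh.py .4474 .1912 60 .014; python3 -c "
from h import *
to(.535,-.390,.12,-16)"
```

```text
[279.10438553 224.09910336]
(279, 224) head c [0.4469 0.1912] R 0.0245 max 0.0315 lug ang 0.2 lug c 0.0286 z 0.0366
t 34.0 pos [0.4455 0.1906 0.1091] yaw -0.01 tilt [-0.0054  0.0011] gap 0.0701 F [-0.1 -0.3 -0.1] | shift now [ 0.012 -0.003  0.568] after [ 0.009 -0.004  0.568] turn(total frac) -0.000
t 34.0 pos [0.4455 0.1906 0.1091] yaw -0.01 tilt [-0.0054  0.0011] gap 0.0701 F [-0.1 -0.3 -0.1] | shift now [ 0.597  3.87  -0.08 ] after [ 1.64   3.556 -0.072] turn(total frac) 0.267
```

Emit:
move_arm --commands '[[[0.035,0.228,-0.005],[0,0,0]],[[0.035,0.228,-0.005],[0,0,0]],[[0.035,0.228,-0.005],[0,0,0]],[[0.035,0.228,-0.005],[0,0,0]],[[0.035,0.228,-0.005],[0,0,0]],[[0.035,0.228,-0.005],[0,0,0]],[[0.035,0.228,-0.005],[0,0,0]],[[0.035,0.228,-0.005],[0,0,0]],[[0.035,0.228,-0.005],[0,0,0]],[[0.035,0.228,-0.005],[0,0,0]],[[0.035,0.228,-0.005],[0,0,0]],[[0.035,0.228,-0.005],[0,0,0]],[[0.035,0.228,-0.005],[0,0,0]],[[0.035,0.228,-0.005],[0,0,0]],[[0.035,0.228,-0.005],[0,0,0]],[[0.035,0.228,-0.005],[0,0,0]],[[0.035,0.222,0],[0,0,0]],[[0,0,0],[0,0,0.089]],[[0,0,0],[0,0,0.089]],[[0,0,0],[0,0,0.089]]]' --gripper 1

```text
t: 35.62
ee_pos: [0.5342, -0.3895, 0.1178]
ee_rot: [0.99, -0.142, -0.004, -0.002]
contact_force: [0.5, 1.0, -0.5]
finger_gap: 0.0872
grasp_force: 0.0
```

Emit:
move_arm --commands '[[[0,0,0],[0,0,0]],[[0,0,0],[0,0,0]],[[0,0,0],[0,0,0]]]'

```text
t: 35.87
ee_pos: [0.5352, -0.389, 0.1197]
ee_rot: [0.99, -0.138, -0.003, -0.001]
contact_force: [-0.1, -0.2, 0.4]
finger_gap: 0.0869
grasp_force: 0.0
```

```bash
python3 nearh.py .5356 -.39 75 0 -16.1; python3 -c "
from h import *
d=np.load('pics/last.npz'); cv2.imwrite('pics/w10.png',d['img'][:,:,::-1])"
```

```text
[280.58217521 214.6380575 ]
(280, 214) head c [ 0.5352 -0.3918] R 0.0303 max 0.0370 lug ang -15.9 lug c 0.0347 z 0.0226
t 35.9 pos [ 0.5354 -0.3892  0.1202] yaw -15.89 tilt [-0.0044  0.0026] gap 0.0874 F [ 0.3 -0.4 -0.8] | shift now [0.007 0.018 0.734] after [0.003 0.017 0.734] turn(total frac) 0.003
```

View pics/w10.png

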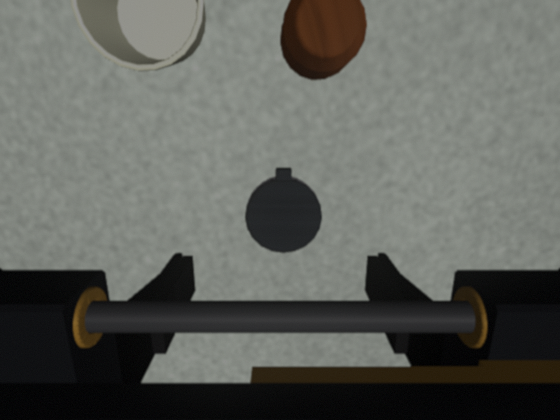

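The large head is at (283,213) with its lug up. I'll grip it 45° off the lug so that the gripper body keeps clear of the saucepan at the cup.

Emit:
move_arm --commands '[[[0,0,0],[0,0,-0.107]],[[0,0,0],[0,0,-0.107]],[[0,0,0],[0,0,-0.107]],[[0,0,0],[0,0,-0.107]],[[0,0,0],[0,0,-0.107]],[[0,0,0],[0,0,-0.107]],[[0,0,0],[0,0,-0.107]],[[-0.01,0.014,0.1],[0,0,0]],[[0,0,0.1],[0,0,0]],[[0,0,0],[0,0,0]],[[0,0,0],[0,0,0]],[[0,0,0],[0,0,0]]]'

```text
t: 36.92
ee_pos: [0.535, -0.3919, 0.0902]
ee_rot: [0.968, 0.249, -0.002, -0.002]
contact_force: [-0.3, 0.3, 1.0]
finger_gap: 0.0868
grasp_force: 0.0
```

```bash
python3 nearh.py .5352 -.3918 75 0 29.1
```

```text
[280.40473865 228.18542688]
(280, 228) head c [ 0.5351 -0.3902] R 0.0302 max 0.0371 lug ang -16.5 lug c 0.0346 z 0.0227
t 37.0 pos [ 0.5354 -0.3923  0.091 ] yaw 28.86 tilt [-0.0034  0.0017] gap 0.0870 F [0.6 0.  1.1] | shift now [ 0.006 -0.011  0.54 ] after [ 0.005 -0.013  0.54 ] turn(total frac) -0.004
```

Emit:
move_arm --commands '[[[0.005,-0.012,0.15],[0,0,-0.004]],[[0,0,0.15],[0,0,0]],[[0,0,0.13],[0,0,0]],[[0,0,0.085],[0,0,0]],[[0,0,0],[0,0,0]],[[0,0,0],[0,0,0]],[[0,0,0],[0,0,0]]]'

```text
t: 37.55
ee_pos: [0.5358, -0.391, 0.0154]
ee_rot: [0.968, 0.252, -0.001, -0.0]
contact_force: [-0.7, -0.5, -0.1]
finger_gap: 0.0869
grasp_force: 0.0
```

Emit:
move_arm --commands '[[[0,0,0],[0,0,0]],[[0,0,0],[0,0,0]],[[0,0,0],[0,0,0]],[[0,0,0],[0,0,0]],[[0,0,0],[0,0,0]],[[0,0,0],[0,0,0]],[[0,0,0],[0,0,0]],[[0,0,0],[0,0,0]],[[0,0,0],[0,0,0]]]' --gripper 0 --newtons 20

```text
t: 38.3
ee_pos: [0.535, -0.3903, 0.0142]
ee_rot: [0.968, 0.252, -0.001, -0.001]
contact_force: [-1.3, 0.7, 3.2]
finger_gap: 0.0589
grasp_force: 20.0
```

Emit:
move_arm --commands '[[[0,0,-0.2],[0,0,0]],[[0,0,-0.22],[0,0,0]],[[0,0,-0.22],[0,0,0]],[[0,0,0],[0,0,0]],[[0,0,0],[0,0,0]],[[0,0,0],[0,0,0]],[[0,0,0],[0,0,0]]]'

```text
t: 38.88
ee_pos: [0.5339, -0.3891, 0.1073]
ee_rot: [0.968, 0.252, -0.003, -0.003]
contact_force: [-0.3, 0.6, -1.3]
finger_gap: 0.0589
grasp_force: 20.0
```

```bash
python3 - <<'E'
from h import *
to(.643-.085*.707,.189-.085*.707,.11,45.3)
d,s=wrist(); q=s["ee_pos"]; u=proj(d["mtx"],d["R"],d["t"],q+[0,0,.01])[0]; print(u)
head(d,(int(u[0]),int(u[1])-8),70,q[2]-.013+.023)
E
```

```text
t 38.9 pos [ 0.5339 -0.3891  0.1073] yaw 29.15 tilt [-0.0064  0.0044] gap 0.0589 F [-0.3  0.6 -1.3] | shift now [ 1.968 -2.857 -0.005] after [ 2.685 -2.197 -0.018] turn(total frac) -0.269
[279.87237889 281.74203742]
(279, 273) head c [ 0.5432 -0.3858] R 0.0258 max 0.0392 lug ang 167.1 lug c 0.0131 z 0.1158
```

Emit:
move_arm --commands '[[[0,0,0],[0,0,-0.09]],[[0,0,0],[0,0,-0.09]],[[0,0,0],[0,0,-0.09]],[[0.192,-0.157,-0.002],[0,0,0]],[[0.192,-0.157,-0.002],[0,0,0]],[[0.192,-0.157,-0.002],[0,0,0]],[[0.192,-0.157,-0.002],[0,0,0]],[[0.192,-0.157,-0.002],[0,0,0]],[[0.192,-0.157,-0.002],[0,0,0]],[[0.192,-0.157,-0.002],[0,0,0]],[[0.192,-0.157,-0.002],[0,0,0]],[[0.192,-0.157,-0.002],[0,0,0]],[[0.192,-0.157,-0.002],[0,0,0]],[[0.192,-0.157,0],[0,0,0]],[[0.192,-0.157,0],[0,0,0]],[[0.192,-0.157,0],[0,0,0]],[[0.192,-0.157,0],[0,0,0]],[[0,0,0],[0,0,0]],[[0,0,0],[0,0,0]],[[0,0,0],[0,0,0]]]'

```text
t: 40.6
ee_pos: [0.583, 0.1281, 0.112]
ee_rot: [0.923, 0.386, -0.003, -0.002]
contact_force: [-0.3, 0.5, -1.0]
finger_gap: 0.0593
grasp_force: 20.0
```

```bash
python3 cup.py .6445 .1895 .0145 .039 pics/w11.png
```

```text
p+ [267  80] [268.7  78.9] 76 [0.646  0.2035 0.022 ]
p- [297 112] [298.1 110.5] 68 [0.646  0.1751 0.022 ]
pin [324  53] [327.5  49.8] 110 [0.6863 0.1891 0.02  ]
t 40.6 pos [0.5832 0.1274 0.1123] yaw 45.33 tilt [-0.0055  0.001 ] gap 0.0593 F [-0.3  0.5 -1.3] | shift now [0.583 0.002 0.447] after [ 0.408 -0.414  0.449] turn(total frac) 0.756
```

View pics/w11.png

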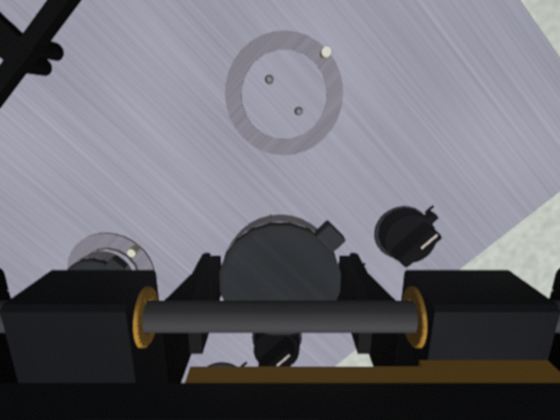

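The view shows the held large head with its lug towards world +x at (330,237). The large cup's pegs are at (269,79) and (298,110) and its pin at (327,50). I'll recheck the small head at (105,262) afterwards.

Emit:
move_arm --commands '[[[0.197,0.002,0.1],[0,0,0]],[[0.197,0.002,0.1],[0,0,0]],[[0.198,0.003,0.1],[0,0,0]],[[0,0,0.14],[0,0,0]],[[0,0,0],[0,0,0]],[[0,0,0],[0,0,0]],[[0,0,0],[0,0,0]],[[0,0,0],[0,0,0]]]'

```text
t: 41.32
ee_pos: [0.6478, 0.1897, 0.049]
ee_rot: [0.923, 0.385, -0.0, -0.001]
contact_force: [0.3, 0.1, -1.4]
finger_gap: 0.059
grasp_force: 20.0
```

```bash
python3 -c "
from h import *
to(.6464,.1898,.028,45.35)"
```

```text
t 41.3 pos [0.6478 0.1897 0.049 ] yaw 45.26 tilt [-0.0015  0.0019] gap 0.0590 F [ 0.3  0.1 -1.4] | shift now [-0.006 -0.007  0.14 ] after [-0.006 -0.007  0.14 ] turn(total frac) -0.001
```

Emit:
move_arm --commands '[[[-0.005,-0.006,0.03],[0,0,0]],[[0,0,0.03],[0,0,0]],[[0,0,0.02],[0,0,0]],[[0,0,0.02],[0,0,0]],[[0,0,0.02],[0,0,0]],[[0,0,0.02],[0,0,0]],[[0,0,0.01],[0,0,0]],[[0,0,0],[0,0,0]],[[0,0,0],[0,0,0]]]'

```text
t: 42.07
ee_pos: [0.6464, 0.1911, 0.028]
ee_rot: [0.923, 0.386, -0.001, -0.001]
contact_force: [-7.0, -1.4, 15.9]
finger_gap: 0.0591
grasp_force: 20.0
```

```bash
python3 -c "
from h import *
to(.6464,.1898,.028,45.35)
d,s=wrist(); P=cloud(d); print(P[225:300:8,280].round(4))"
```

```text
t 42.1 pos [0.6464 0.1911 0.028 ] yaw 45.36 tilt [-0.0023  0.0016] gap 0.0591 F [-7.  -1.4 15.9] | shift now [-0.006  0.006  0.   ] after [-0.006  0.006  0.   ] turn(total frac) 0.000
[[0.6658 0.2108 0.0348]
 [0.6638 0.2088 0.0379]
 [0.6609 0.2059 0.0373]
 [0.6579 0.2029 0.0368]
 [0.655  0.1999 0.0366]
 [0.6522 0.1971 0.037 ]
 [0.6493 0.1941 0.0369]
 [0.6462 0.191  0.0367]
 [0.6431 0.1879 0.0366]
 [0.6401 0.1848 0.0367]]
```

Top at 0.037 means the large head is home. I'll release and lift, then check everything.

Emit:
move_arm --commands '[[[0,0,0],[0,0,0]],[[0,0,0],[0,0,0]],[[0,0,0],[0,0,0]],[[0,0,-0.02],[0,0,0]],[[0,0,-0.08],[0,0,0]],[[0,0,-0.22],[0,0,0]],[[0,0,-0.25],[0,0,0]],[[0,0,-0.25],[0,0,0]],[[0,0,-0.25],[0,0,0]],[[0,0,0],[0,0,0]],[[0,0,0],[0,0,0]],[[0,0,0],[0,0,0]]]' --gripper 0.85

```text
t: 43.12
ee_pos: [0.6462, 0.1906, 0.1859]
ee_rot: [0.923, 0.386, -0.001, -0.001]
contact_force: [-0.1, 0.8, -1.6]
finger_gap: 0.074
grasp_force: 0.0
```

```bash
python3 nearh.py .6464 .1911 60 .014; python3 - <<'E'
from h import *
d=env.get_image("top"); cv2.imwrite("pics/top9.png",cv2.resize(d["img"][100:310,130:460,::-1],None,fx=2.4,fy=2.4,interpolation=cv2.INTER_CUBIC))
E
```

```text
[280.31097093 198.73879666]
(280, 198) head c [0.6461 0.191 ] R 0.0302 max 0.0371 lug ang -0.2 lug c 0.0346 z 0.0367
t 43.2 pos [0.6454 0.1905 0.1843] yaw 45.35 tilt [-0.0054  0.0012] gap 0.0740 F [ 1.   0.9 -0.8] | shift now [0.009 0.006 1.069] after [ 0.005 -0.003  1.069] turn(total frac) 0.756
```

View pics/top9.png

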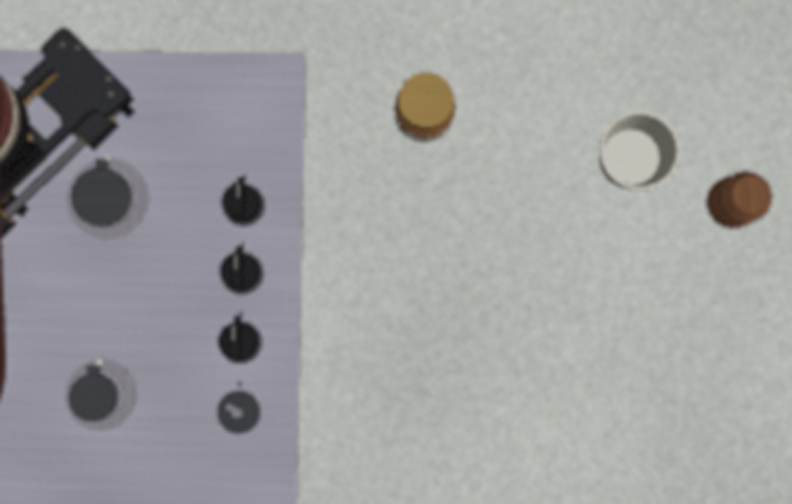

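Both heads sit over their cups with the lugs at the pins. The three knobs point to the marks and the bystanders are untouched. One last numeric check.

Emit:
move_arm --commands '[[[-0.22,0,-0.1],[0,0,0]],[[-0.22,0,-0.1],[0,0,0]],[[-0.22,0,-0.1],[0,0,0]],[[-0.22,0,-0.1],[0,0,0]],[[-0.22,0,-0.1],[0,0,0]],[[-0.22,0,-0.1],[0,0,0]],[[0,0,0],[0,0,0]],[[0,0,0],[0,0,0]],[[0,0,0],[0,0,0]]]'

```text
t: 43.97
ee_pos: [0.5071, 0.0498, 0.2743]
ee_rot: [0.923, 0.385, -0.002, -0.002]
contact_force: [0.2, 0.5, 0.3]
finger_gap: 0.0738
grasp_force: 0.0
```

```bash
python3 - <<'E'
from h import *
d,s=wrist(); K,R,t=d["mtx"],d["R"],d["t"]; to(.5,.1,.3,0)
for X,f in (((.447,.191,.037),"h"),((.646,.191,.037),"h"),((.6426,.051,.047),"k"),((.5726,.051,.047),"k"),((.5027,.051,.047),"k")):
    u=proj(K,R,t,X)[0]; c=tuple(int(v) for v in u)
    try: (head(d,c,35,.037) if f=="h" else knob(d,c,24,.040,.055))
    except Exception as e: print(c,"not seen")
E
```

```text
t 44.0 pos [0.5071 0.0501 0.274 ] yaw 45.35 tilt [-0.0059  0.0021] gap 0.0737 F [ 0.5  0.1 -0.4] | shift now [ 0.203 -0.269 -0.172] after [-0.047 -0.333 -0.173] turn(total frac) 0.756
(152, 127) head c [0.4462 0.1909] R 0.0246 max 0.0320 lug ang -1.0 lug c 0.0288 z 0.0365
(280, -18) head c [0.6296 0.1755] R 0.0159 max 0.0277 lug ang 26.7 lug c 0.0032 z 0.0362
(372, 90) bar c [0.642  0.0513] size [33.2 10.8] ang 0.7 z 0.0464 mean [0.6414 0.0514] 361
(323, 139) bar c [0.572  0.0515] size [32.4 10.6] ang 0.9 z 0.0465 mean [0.572  0.0518] 322
(277, 183) bar c [0.5018 0.0514] size [33.  11.1] ang 1.4 z 0.0464 mean [0.5022 0.0519] 295
```

The checks all fit (the large head is only cut off at the frame edge here, and measured home just before). Handing in.

```bash
python3 -c "
from station import env
print(env.job_done())"
```

```text
the job is handed in; nothing more can be done
None
```

I handed the job in at about 44 s: both burner heads measured home on their cups with lugs at the pins, and all three knobs present measured home and at off, leaving the front spindle bare. The bystanders looked undisturbed in the last top view, and no verdict came back.

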